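# Lift the freshly stained plug with the tongs

## Robot

A 6-joint arm with a two-finger parallel gripper is mounted at the origin on a cart in front of the work surface, level with it; the furniture and walls round the work are solid. World frame = base frame: x ahead of the robot, y to its left, z up, the work surface at z = 0. Lengths are in m, angles in rad, forces in N, time in s.
With the tool pointing down it reaches from about 0.35 to 0.975 m from the base axis. Payload 4.9 kg.
Tool frame: the origin (TCP) lies at the very end of the fingers, on their centre line; the grasp point (between the pads) lies 19 mm behind it (ctrl.grasp_offset is the distance from the TCP to the grasp point, in m); y points along the fingers, z is the direction in which the jaws open and shut, and the axes are right-handed (so a half turn about y gives the same grasp; the last joint's range is limited). The gripper opens to 85 mm and grips with 20 to 120 N. Pads are 22 mm wide; open, the fingers measure 114 mm over their backs; the gripper's body (76 mm by 85 mm) begins 54 mm behind the grasp point. The pads swing forward as they close: fully open they stand 13 mm farther back than shut.
Start: joints at [0.998, 0.053, 1.613, -0, 1.476, -0.119], TCP at [0.274, 0.562, 0.231] pointing down, gripper open.
Joint ranges: [-3.01, 3.01], [-1.01, 2.22], [0.06, 2.58], [-1.02, 4.17], [0.09, 2.62], [-3.14, 3.14]. Speed limits (rad/s): [2.57, 2.57, 3.14, 3.14, 3.14, 3.14].

## Interface

Orientations are given as a rotation vector (axis times angle).
In Python, from station import ctrl, eyes, finish_job, find_in, regions_of, pinpoint gives the robot as it stands.
- The arm moves only by the tool play_rows, never from a script. Its argument "moves" is a list of rows, each an object of numbers: "x", "y", "z": the shift along the world's x, y, z in cm; "turn": the turn about the world's z in degrees; "jaw": the finger opening in cm, from 0 to 8.54. A call has 1 to 8 rows; each row shifts and turns the commanded pose from where the row before left it; what a row does not reach is not made up. A row lasts 1/12 s, in which the tool goes at most 41.7 mm and 7.16 degrees, less where a joint would pass 70% of its speed; a pose out of reach is approached as far as the arm can. A call is refused whole if a number of a shift passes 4.17 or a number of a turn 7.16, either way. A call with a gripper value outside its range is refused whole. The fingers move at their own pace and stop on an object; "squeeze" is the grip in N (left out, the last holds). Time passes only in rows, so rows that do not move let the fingers close. It gives the time, the measured TCP pose, the force and the opening at its end, in the units of the state.
- ctrl.get_obs(): the state, without advancing time (a new reading comes with each control period).
- eyes.get_image(name): name is "side" or "top"; returns a dict with "img" (480x640x3 uint8, red, green, blue), "camera_matrix" (3x3 intrinsics, pixels), "cam_to_world" (4x4, takes a point from camera to world coordinates). Camera axes: x right, y up, looking along -z (the intrinsics and any distortion apply to the point x, -y, -z); pixel columns grow to the right and rows downward; lengths in m; the calibration is good to about 2 mm. A picture is of the moment at which its call begins. There is no depth.
- finish_job(): hands the job in, once; it reports no verdict.
Trained networks look in the newest picture that a camera, given by its name, has taken for a name from the list of things; names that differ only in an ending like _2 or _b are one class to them, and where a whole thing is asked for, a point or a joint stands for the part that bears it (a point fixed in the world has none). Each returns a list of dicts, best first, with "score" (0 to 1); they miss things now and then, are a little off and sometimes report something else, mostly with a low value. They report only what shows in the picture. A call takes as long as a camera call. They do not tell look-alikes from the thing itself.
- find_in(camera, query): "point" ([column, row] in pixels, amid what is visible of it).
- regions_of(camera, query): "pixels" (480x640 bool, what is visible of it) and "point" ([column, row] in pixels, amid what is visible of it).
- pinpoint(camera, query): "point" ([column, row] in pixels: a listed point, or the origin of a listed thing).
The state is a dict: "t": time; "q": joint angles; "dq": joint speeds; "effort": joint torques, N m; "tool_pos": TCP position; "tool_rot": TCP orientation; "contact_force": force on the tool from outside, world axes, zero at the start; "wrist_torque": the same for the moment, N m; "opening": finger opening in m.
Only numpy, scipy, OpenCV 4.12 (cv2) and the standard library are available. Lean on these libraries where they do the work, as an engineer would, in place of code of your own. Each camera call takes 0.05 s, during which the arm holds its last target.

## Task

We are staining the wooden plugs: first put the two bare plugs (brown and pale), one after the other, into the two pockets of the wooden block, where they wait their turn. Then take the tongs from their rest, close their jaws round the grey plug that is still wet with stain on the little stand, lift it about 10 cm off the stand and finish there, still squeezing the tongs and holding the plug up in them. Never touch the wet grey plug with the gripper itself, and leave the wax tin, the sanding block and the paint brush where they are.

Things in the scene. Friction and masses are not known exactly. Their poses are not given: they have to be found in the camera images.
- brown_plug: Bare plug: brown wooden disc, 46 mm diameter, 20 mm high, lying flat on the bench, 30 g. Origin: centre of its underside; z up along its axis.
- pale_plug: Bare plug: the same in paler wood, lying flat on the bench. Origin: centre of its underside; z up along its axis.
- grey_plug: Wet plug: grey stained wooden disc, 46 mm diameter, 20 mm high, lying flat on top of the stand. Origin: centre of its underside; z up along its axis. To be touched only with the tongs' jaws.
- stand: Dark steel stand, fixed: round foot 70 mm diameter, thin stem, top disc 30 mm diameter (smaller than the plug) 55 mm above the bench. Origin: centre of its underside.
- pocket_block: Light wooden block, fixed, 150 (its x) x 85 (its y) x 24 mm high, with two round pockets in its top. Origin: centre of its underside.
- pocket_block_hole0 (a point): Centre of the mouth of one pocket, at the block's top face (24 mm above the bench). The pocket is 51 mm in diameter and 12 mm deep with a small chamfer, so a seated plug stands 8 mm proud. z up.
- pocket_block_hole1 (a point): Centre of the mouth of the other pocket, the same size, 72 mm from the first along the block's x. z up.
- tongs_rest: Low wooden rest, fixed: board 165 x 60 x 6 mm and two cross bars 12 mm thick, tops 30 mm above the bench, one 75 mm behind and one 45 mm ahead of its origin along x (the front one 104 mm long, with end pegs up to 36 mm). Between the bars the space is free down to the board. Origin: underside, below the tongs' grip zone; x as the tongs.
- tongs: Steel tongs lying level on the rest, 215 mm long, 20 mm high, 0.115 kg, balanced near the grip zone: hinge head at the rear and two arms side by side, sprung open. Origin: underside, midway between the arms at the grip zone; x points from the head to the jaws, y across the arms, z up. They are taken from above with one finger outside each arm at the grip zone and closed along their y.
- tongs_grip (a point): Centre of the grip zone, midway between the arms at mid height (10 mm above their underside; hinges 100 mm behind). Each arm has a black rubber pad there for a finger, 36 mm long (x), 20 mm high. Width over the pads: 59 mm open, about 43 mm shut on a plug. Squeezed to 53 to 55 mm the tongs are held firmly with the jaws still open.
- tongs_mouth (a point): Centre of the mouth between the jaws, 80 mm ahead of tongs_grip along the tongs' x, at mid height. The jaws are black shallow V plates 20 mm high, 33 mm long; the mouth is free in front, above and below. Gap about 70 mm open, about 62 mm with the pads squeezed to 54 mm (1.8 mm less for each mm of squeeze).
- tongs_left: Left arm of the tongs (+y side of the tongs) with its jaw. Origin at its hinge. Its spring pushes the finger at the grip pad outwards with 8 N when open, 13 N when shut on a plug; 35 N or more on each pad shuts the jaws on the plug firmly.
- tongs_right: Right arm of the tongs (-y side of the tongs), the mirror image of the left; both swing equally. Origin at its hinge.
- wax_tin: Bystander: round brass-coloured tin, 67 mm diameter, 36 mm high, behind the work. Origin: centre of its underside.
- sanding_block: Bystander: cork block with abrasive paper, 62 x 110 x 38 mm, behind the work. Origin: centre of its underside.
- paint_brush: Bystander: flat paint brush, 52 x 205 x 16 mm, lying near the front left. Origin: centre of its underside.
There are look-alikes about, which are no part of the job. What is shaped like the brown_plug but purple or red is not meant.

How it is judged:
By the outcome, as a careful person would: the job done as asked, in the order asked, and still so for the second after the job is handed in, while the arm keeps its last pose, push and grip.
It also fails if it takes over 67 s, if anything falls off the work surface, if the arm or the gripper's body presses on something with over 40 N, if the wrist force passes 120 N, or if a joint passes its speed limit or range.

## Working session

There is one attempt and no reset: what is moved stays moved. The work goes in short steps, Python scripts to look and compute and a tool call to move; the robot and the scene stay as the last step left them, time stands still between calls to the robot, and variables do not carry over. Pictures are saved under pics/ and viewed, and the job is handed in when it is done.

Besides the shell and the picture viewer there is one more tool, called after ">>>" by a JSON object that holds its "method" and its "body". play_rows: Moves the arm, as the interface text tells. Its arguments: {"type":"object","properties":{"moves":{"type":"array"},"squeeze":{"type":"number"}},"required":["moves"]}

```bash
ls; mkdir -p pics
python3 - <<'E'
from station import ctrl, eyes
import cv2
for n in ("side","top"):
    d=eyes.get_image(n); cv2.imwrite(f"pics/{n}0.png",d["img"][:,:,::-1]); print(n,d["camera_matrix"],d["cam_to_world"],d.keys())
print(ctrl.get_obs(),ctrl.grasp_offset)
E
```

```text
pics
side [[440.80681302   0.         326.45217004]
 [  0.         440.80681302 248.72664991]
 [  0.           0.           1.        ]] [[ 0.86435307  0.24298308 -0.44028739  0.0539576 ]
 [-0.50257338  0.38653787 -0.77331008 -0.95419399]
 [-0.01771351  0.88968966  0.45622202  0.61042772]
 [ 0.          0.          0.          1.        ]] dict_keys(['img', 'camera_matrix', 'cam_to_world'])
top [[456.75655434   0.         320.5947644 ]
 [  0.         456.75655434 249.06463269]
 [  0.           0.           1.        ]] [[ 0.02569788  0.9979188  -0.05914124  0.49725976]
 [-0.99965997  0.0259144   0.00289687 -0.05743274]
 [ 0.00442345  0.05904668  0.99824542  1.36958774]
 [ 0.          0.          0.          1.        ]] dict_keys(['img', 'camera_matrix', 'cam_to_world'])
{'t': 0.1, 'q': array([ 9.98005829e-01,  5.32888862e-02,  1.61413531e+00, -2.29756226e-05,
        1.47599022e+00, -1.18992893e-01]), 'dq': array([-1.31432990e-05, -2.60394520e-03, -3.38634550e-03, -2.04597775e-03,
       -3.86745348e-04,  8.41483530e-04]), 'effort': array([ 2.44225760e-05, -3.94902277e+01, -3.71362638e+01, -1.41340347e-04,
        3.88339511e-03,  8.86862296e-06]), 'tool_pos': array([0.2736887 , 0.5612749 , 0.23019993]), 'tool_rot': array([-1.54307346,  0.3564117 , -0.35546847]), 'contact_force': array([ 0.03330355,  0.52015377, -0.35083288]), 'wrist_torque': array([ 0.02211804, -0.04532496,  0.02271683]), 'opening': 0.08544811255166762} 0.0187
```

View pics/side0.png

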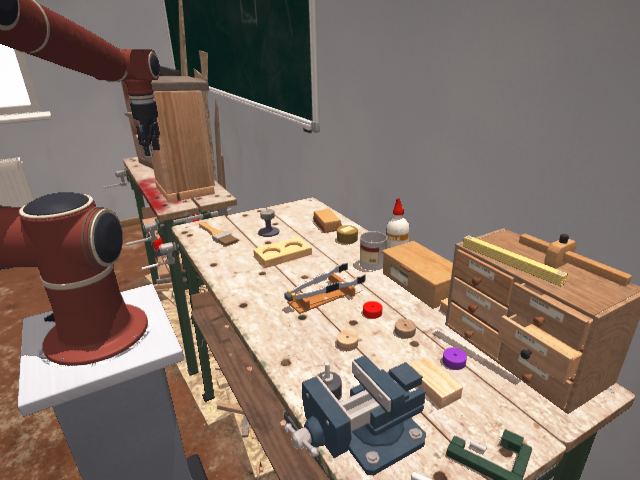

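View pics/top0.png

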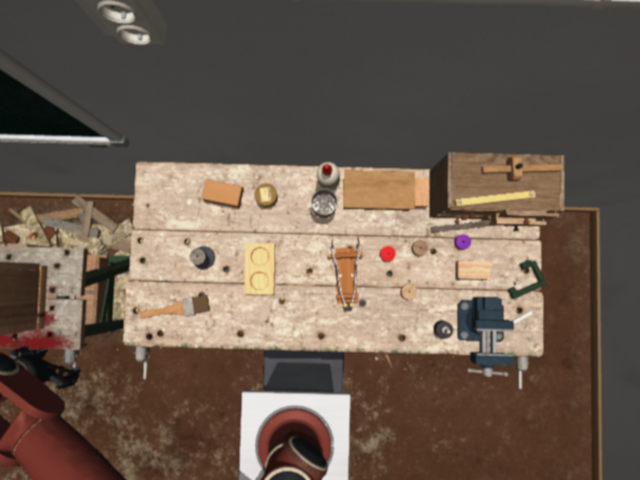

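The top view shows the brown plug at (420,248), the pale plug at (408,291), the red decoy at (388,254), the purple decoy at (463,242), the tongs at (346,272), the block at (260,269) and the grey plug and stand at (202,257).

```bash
cat > h.py <<'E'
from station import ctrl, eyes, find_in, regions_of, pinpoint
import numpy as np, cv2
def cams(): return {n:eyes.get_image(n) for n in("side","top")}
def ray(d,p):
    K=d["camera_matrix"];T=d["cam_to_world"]
    v=np.array([(p[0]-K[0,2])/K[0,0],-(p[1]-K[1,2])/K[1,1],-1.])
    return T[:3,3],T[:3,:3]@v
def onz(d,p,z):
    o,v=ray(d,p); return o+v*(z-o[2])/v[2]
def proj(d,P):
    T=d["cam_to_world"];K=d["camera_matrix"]
    c=T[:3,:3].T@(np.array(P)-T[:3,3]); return np.array([K[0,0]*c[0]/-c[2]+K[0,2],K[1,1]*-c[1]/-c[2]+K[1,2]])
def tri(ds,ps):
    A=np.zeros((3,3));b=np.zeros(3)
    for d,p in zip(ds,ps):
        o,v=ray(d,p);v=v/np.linalg.norm(v);M=np.eye(3)-np.outer(v,v);A+=M;b+=M@o
    return np.linalg.solve(A,b)
E
python3 - <<'E'
from h import *
np.set_printoptions(precision=4,suppress=True)
D=cams()
zs=dict(brown_plug=0,pale_plug=0,grey_plug=.055,stand=0,pocket_block=0,pocket_block_hole0=.024,pocket_block_hole1=.024,tongs_rest=0,tongs=.02,tongs_grip=.03,tongs_mouth=.03,tongs_left=.03,tongs_right=.03,wax_tin=0,sanding_block=0,paint_brush=0)
for q,z in zs.items():
    for c in D:
        for r in pinpoint(c,q)[:2]:
            print(q,c,round(r["score"],2),np.round(r["point"],1),onz(D[c],r["point"],z))
E
```

```text
brown_plug side 0.86 [406.5 331.1] [ 0.5923 -0.3593  0.    ]
brown_plug side 0.66 [452.5 361.7] [ 0.6076 -0.4844  0.    ]
brown_plug top 0.65 [421.8 249.4] [ 0.5853 -0.3656  0.    ]
brown_plug top 0.65 [387.2 251.3] [ 0.5769 -0.2617  0.    ]
pale_plug side 0.6 [347.9 344.6] [ 0.4569 -0.3304  0.    ]
pale_plug side 0.16 [331.4 224.3] [0.7489 0.2289 0.    ]
pale_plug top 0.6 [407.6 290.7] [ 0.4605 -0.3247  0.    ]
grey_plug side 0.64 [270.7 215.3] [0.556  0.2905 0.055 ]
grey_plug top 0.76 [201.2 259.8] [0.5353 0.2812 0.055 ]
stand side 0.72 [266.6 230.8] [0.5404 0.2988 0.    ]
stand top 0.65 [265.3 198.2] [0.728  0.1096 0.    ]
stand top 0.17 [347.4 270.9] [ 0.515  -0.1434  0.    ]
pocket_block side 0.59 [282.1 258.2] [0.5027 0.0971 0.    ]
pocket_block top 0.66 [257.7 267. ] [0.5197 0.1255 0.    ]
pocket_block_hole0 side 0.9 [271.4 249.8] [0.4804 0.1194 0.024 ]
pocket_block_hole0 side 0.74 [293.1 244.3] [0.5502 0.1178 0.024 ]
pocket_block_hole0 top 0.93 [261.5 258.4] [0.5449 0.112  0.024 ]
pocket_block_hole0 top 0.87 [259.9 281.7] [0.4764 0.1144 0.024 ]
pocket_block_hole1 side 0.9 [27
[... 942 characters left out ...]
gs_right side 0.85 [289.1 301.1] [ 0.4042 -0.1567  0.03  ]
tongs_right side 0.66 [270.4 249.3] [0.4749 0.1129 0.03  ]
tongs_right top 0.27 [222.2 195.5] [0.7276 0.2335 0.03  ]
wax_tin side 0.76 [345.3 241.2] [0.7191 0.0937 0.    ]
wax_tin side 0.73 [325.4 292.7] [ 0.5177 -0.1298  0.    ]
wax_tin top 0.94 [266.7 200.1] [0.7223 0.1052 0.    ]
sanding_block side 0.74 [330.5 223.1] [0.7514 0.2393 0.    ]
sanding_block top 0.88 [219.  195.8] [0.7316 0.2496 0.    ]
sanding_block top 0.28 [343.5 243.9] [ 0.5957 -0.1298  0.    ]
paint_brush side 0.64 [215.9 235.6] [0.3852 0.3532 0.    ]
paint_brush top 0.9 [173.8 308.6] [0.3896 0.3708 0.    ]
paint_brush top 0.71 [220.8 196. ] [0.7311 0.2442 0.    ]
```

Run:
```python
import cv2
t=cv2.imread("pics/top0.png");s=cv2.imread("pics/side0.png")
cv2.imwrite("pics/topz.png",cv2.resize(t[220:320,320:480],(800,500),interpolation=cv2.INTER_CUBIC))
cv2.imwrite("pics/topz2.png",cv2.resize(t[220:320,150:310],(800,500),interpolation=cv2.INTER_CUBIC))
cv2.imwrite("pics/sidez.png",cv2.resize(s[190:370,240:480],(800,600),interpolation=cv2.INTER_CUBIC))
```

```text
(no output)
```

View pics/topz.png

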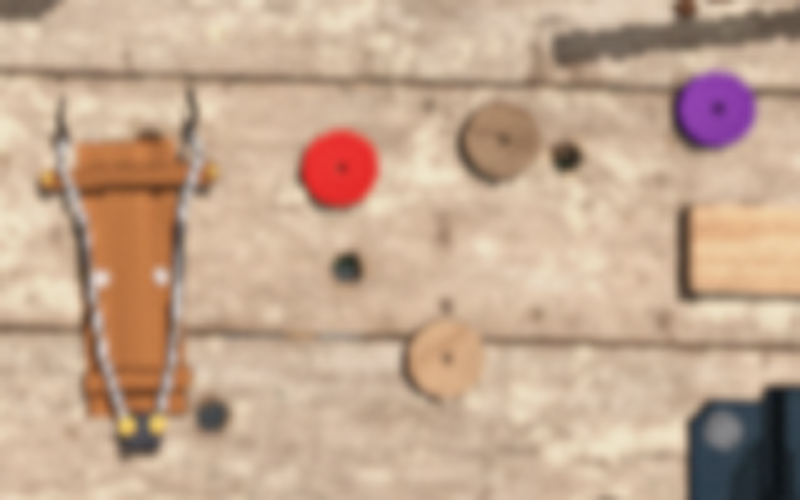

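View pics/topz2.png

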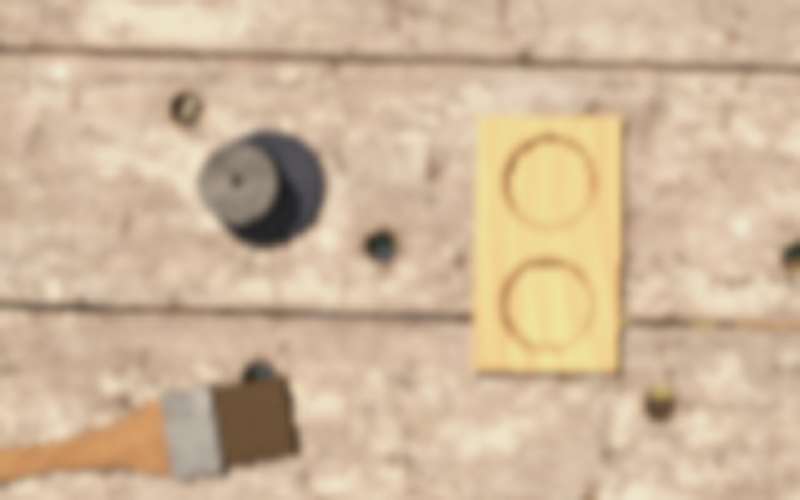

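View pics/sidez.png

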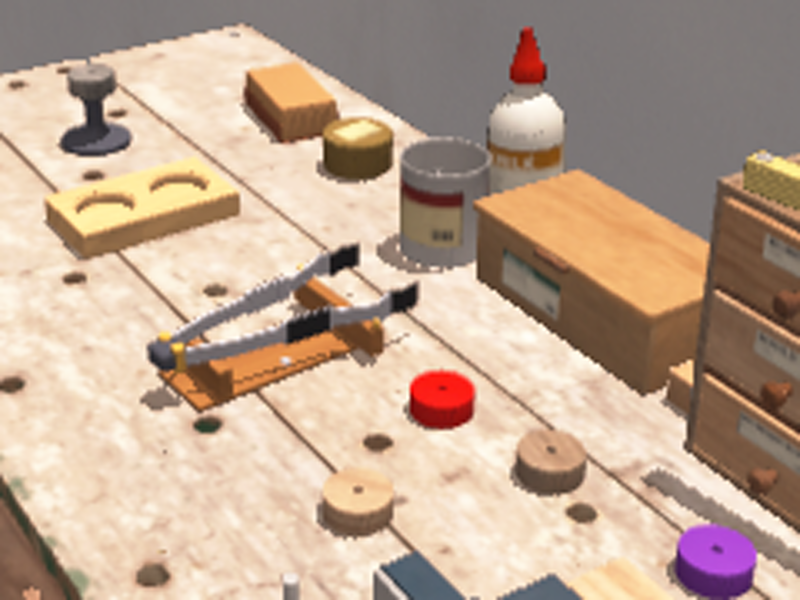

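Run:
```python
from h import *
np.set_printoptions(precision=4,suppress=True)
D=cams()
T=D["top"]["img"];S=D["side"]["img"]
zt=lambda u,v,x0:np.array([x0+(u+.5)/5-.5,220+(v+.5)/5-.5])
zs=lambda u,v:np.array([240+(u+.5)*.3-.5,190+(v+.5)*.3-.5])
L=dict(brown=(zt(503,138,320),zs(550,451),.02),pale=(zt(447,358,320),zs(358,490),.02),grey=(zt(238,180,150),zs(92,74),.075),
 holeF=(zt(550,181,150),zs(179,181),.024),holeN=(zt(548,305,150),zs(105,204),.024),
 hingeL=(zt(127,425,320),zs(166,337),.05),hingeR=(zt(158,425,320),zs(178,355),.05),
 tipL=(zt(62,100,320),zs(357,247),.05),tipR=(zt(191,90,320),zs(417,287),.05))
for k,(a,b,z) in L.items(): print(k,a,b,onz(D["top"],a,z)[:2],onz(D["side"],b,z)[:2],tri(D.values(),[b,a]))
for q in("brown_plug","pale_plug","grey_plug","tongs","pocket_block"):
  for c in D:
    r=regions_of(c,q)
    if r:
      m=r[0]["pixels"]; print(q,c,r[0]["score"],m.sum(),np.argwhere(m).mean(0)[::-1])
# checks corners of block
```

```text
brown [420.2 247.2] [404.65 324.95] [ 0.5904 -0.3563] [ 0.5851 -0.3598] [ 0.5897 -0.3564  0.0162]
pale [409.  291.2] [347.05 336.65] [ 0.4597 -0.3249] [ 0.4561 -0.3282] [ 0.4589 -0.3252  0.0169]
grey [197.2 255.6] [267.25 211.85] [0.5463 0.2879] [0.5402 0.278 ] [0.5457 0.2896 0.0697]
holeF [259.6 255.8] [293.35 243.95] [0.5524 0.1178] [0.5518 0.1195] [0.5518 0.118  0.0247]
holeN [259.2 280.6] [271.15 250.85] [0.4795 0.1166] [0.4771 0.1136] [0.479 0.117 0.022]
hingeL [345.  304.6] [289.45 290.75] [ 0.4174 -0.1355] [ 0.4119 -0.1454] [ 0.4166 -0.1357  0.0431]
hingeR [351.2 304.6] [293.05 296.15] [ 0.4179 -0.1533] [ 0.4088 -0.1706] [ 0.4168 -0.154   0.038 ]
tipL [332.  239.6] [346.75 263.75] [ 0.6038 -0.0936] [ 0.5965 -0.1067] [ 0.6046 -0.0939  0.0416]
tipR [357.8 237.6] [364.75 275.75] [ 0.6115 -0.1682] [ 0.6015 -0.1819] [ 0.6117 -0.1687  0.0402]
brown_plug side 0.92 337 [404.6736 327.8872]
brown_plug top 0.77 200 [387.11 253.44]
pale_plug side 0.87 362 [347.0967 340.0193]
pale_plug top 0.74 212 [408.0708 291.4292]
grey_plug top 0.76 228 [197.3333 256.4781]
tongs side 0.88 766 [322.6984 283.9608]
tongs top 0.51 140 [348.8429 292.1286]
pocket_block side 0.96 1064 [281.9464 251.7387]
pocket_block top 0.83 1498 [259.4513 268.6362]
```

```bash
cat >> h.py <<'E'
from scipy.spatial.transform import Rotation as R
def st():
    o=ctrl.get_obs();M=R.from_rotvec(o["tool_rot"]).as_matrix()
    print("t%.2f"%o["t"],"pos",np.round(o["tool_pos"]*100,2),"y",M[:,1].round(3),"jawyaw%.2f"%np.degrees(np.arctan2(M[1,2],M[0,2])),"open%.1f"%(o["opening"]*1000),"F",o["contact_force"].round(1),"q",o["q"].round(2))
E
python3 -c "
from h import *
st()"
```

```text
t2.40 pos [27.4  56.17 23.13] y [ 0. -0. -1.] jawyaw64.00 open85.4 F [ 0.3 -0.3  0.3] q [ 1.    0.05  1.61 -0.    1.48 -0.12]
```

>>> {"method": "play_rows", "body": {"moves": [{"x": 1.3,"y": -3.8,"turn": 3.25},{"x": 1.3,"y": -3.8,"turn": 3.25},{"x": 1.3,"y": -3.8,"turn": 3.25},{"x": 1.3,"y": -3.8,"turn": 3.25},{"x": 1.3,"y": -3.8,"turn": 3.25},{"x": 1.3,"y": -3.8,"turn": 3.25},{"x": 1.3,"y": -3.8,"turn": 3.25},{"x": 1.3,"y": -3.8,"turn": 3.25}]}}

```text
invalid input
```

>>> {"method": "play_rows", "body": {"moves": [{"x": 1.3,"y": -3.8},{"x": 1.3,"y": -3.8},{"x": 1.3,"y": -3.8},{"x": 1.3,"y": -3.8},{"x": 1.3,"y": -3.8},{"x": 1.3,"y": -3.8},{"x": 1.3,"y": -3.8},{"x": 1.3,"y": -3.8}]}}

```text
invalid input
```

>>> {"method": "play_rows", "body": {"moves": [{"x": 1.3,"y": -3.8},{"x": 1.3,"y": -3.8},{"x": 1.3,"y": -3.8},{"x": 1.3,"y": -3.8},{"x": 1.3,"y": -3.8},{"x": 1.3,"y": -3.8},{"x": 1.3,"y": -3.8},{"x": 0,"y": 0}]}}

```text
invalid input
```

```bash
python3 -c "
from h import *
st()"
```

```text
t2.40 pos [27.4  56.17 23.13] y [ 0. -0. -1.] jawyaw64.00 open85.4 F [ 0.3 -0.3  0.3] q [ 1.    0.05  1.61 -0.    1.48 -0.12]
```

>>> {"method": "play_rows", "body": {"moves": [{"x": 1.3,"y": -3.8,"z": 0,"turn": 3.25,"jaw": 8.5}]}}

```text
t: 2.48
tool_pos: [0.2856, 0.5267, 0.2306]
tool_rot: [-1.547, 0.308, -0.306]
contact_force: [-0.1, -0.5, 0.6]
opening: 0.0851
```

>>> {"method": "play_rows", "body": {"moves": [{"x": 1.3,"y": -3.8,"z": 0,"turn": 3.25,"jaw": 8.5},{"x": 1.3,"y": -3.8,"z": 0,"turn": 3.25,"jaw": 8.5},{"x": 1.3,"y": -3.8,"z": 0,"turn": 3.25,"jaw": 8.5},{"x": 1.3,"y": -3.8,"z": 0,"turn": 3.25,"jaw": 8.5},{"x": 1.3,"y": -3.8,"z": 0,"turn": 3.25,"jaw": 8.5},{"x": 1.3,"y": -3.8,"z": 0,"turn": 3.25,"jaw": 8.5},{"x": 1.3,"y": -3.8,"z": 0,"turn": 3.25,"jaw": 8.5},{"x": 1.3,"y": -3.8,"z": 0,"turn": 0,"jaw": 8.5}]}}

```text
t: 3.15
tool_pos: [0.3911, 0.218, 0.2316]
tool_rot: [-1.57, -0.003, 0.001]
contact_force: [0.6, -0.7, 0.3]
opening: 0.0851
```

>>> {"method": "play_rows", "body": {"moves": [{"x": 1.3,"y": -3.8,"z": 0,"turn": 0,"jaw": 8.5},{"x": 1.3,"y": -3.8,"z": 0,"turn": 0,"jaw": 8.5},{"x": 1.3,"y": -3.8,"z": 0,"turn": 0,"jaw": 8.5},{"x": 1.3,"y": -3.8,"z": 0,"turn": 0,"jaw": 8.5},{"x": 1.3,"y": -3.8,"z": 0,"turn": 0,"jaw": 8.5},{"x": 1.3,"y": -3.8,"z": 0,"turn": 0,"jaw": 8.5},{"x": 1.3,"y": -3.8,"z": 0,"turn": 0,"jaw": 8.5},{"x": 1.3,"y": -3.8,"z": 0,"turn": 0,"jaw": 8.5}]}}

```text
t: 3.82
tool_pos: [0.4953, -0.0864, 0.2317]
tool_rot: [-1.571, -0.0, -0.001]
contact_force: [0.4, 0.3, -0.3]
opening: 0.085
```

>>> {"method": "play_rows", "body": {"moves": [{"x": 1.3,"y": -3.8,"z": 0,"turn": 0,"jaw": 8.5},{"x": 1.3,"y": -3.8,"z": 0,"turn": 0,"jaw": 8.5},{"x": 1.3,"y": -3.8,"z": 0,"turn": 0,"jaw": 8.5},{"x": 1.3,"y": -3.8,"z": 0,"turn": 0,"jaw": 8.5},{"x": 1.3,"y": -3.8,"z": 0,"turn": 0,"jaw": 8.5},{"x": 1.3,"y": -3.8,"z": 0,"turn": 0,"jaw": 8.5},{"x": 1.3,"y": -3.8,"z": 0,"turn": 0,"jaw": 8.5}]}}

```text
t: 4.4
tool_pos: [0.5863, -0.3523, 0.2312]
tool_rot: [-1.571, 0.0, -0.0]
contact_force: [0.6, 0.9, -0.0]
opening: 0.085
```

```bash
python3 -c "
from h import *
st()"
```

```text
t4.40 pos [ 58.63 -35.23  23.12] y [ 0.  0. -1.] jawyaw89.98 open85.0 F [ 0.6  0.9 -0. ] q [-0.65  0.19  1.47  0.    1.49 -2.22]
```

>>> {"method": "play_rows", "body": {"moves": [{"x": 0.1,"y": -0.5,"z": -3.6,"turn": 0,"jaw": 8.5},{"x": 0,"y": 0,"z": -3.6,"turn": 0,"jaw": 8.5},{"x": 0,"y": 0,"z": -3.6,"turn": 0,"jaw": 8.5},{"x": 0,"y": 0,"z": -3.6,"turn": 0,"jaw": 8.5},{"x": 0,"y": 0,"z": -3.6,"turn": 0,"jaw": 8.5},{"x": 0,"y": 0,"z": -2.5,"turn": 0,"jaw": 8.5}]}}

```text
t: 4.9
tool_pos: [0.5852, -0.3541, 0.022]
tool_rot: [-1.568, 0.003, 0.003]
contact_force: [-0.4, -0.4, -0.9]
opening: 0.0852
```

Run:
```python
from h import *
st();D=cams()
cv2.imwrite("pics/s1.png",cv2.resize(D["side"]["img"][250:370,330:490,::-1],(800,600),interpolation=cv2.INTER_CUBIC))
cv2.imwrite("pics/t1.png",cv2.resize(D["top"]["img"][210:310,350:510,::-1],(800,500),interpolation=cv2.INTER_CUBIC))
```

```text
t4.90 pos [ 58.52 -35.41   2.2 ] y [-0.004  0.003 -1.   ] jawyaw89.99 open85.2 F [-0.4 -0.4 -0.9] q [-0.65  0.39  1.6  -0.    1.16 -2.22]
```

View pics/s1.png

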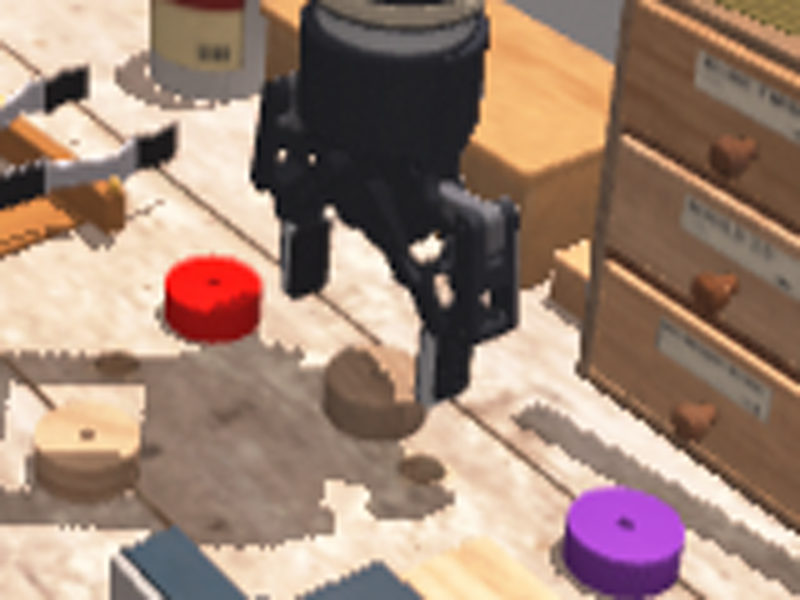

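View pics/t1.png

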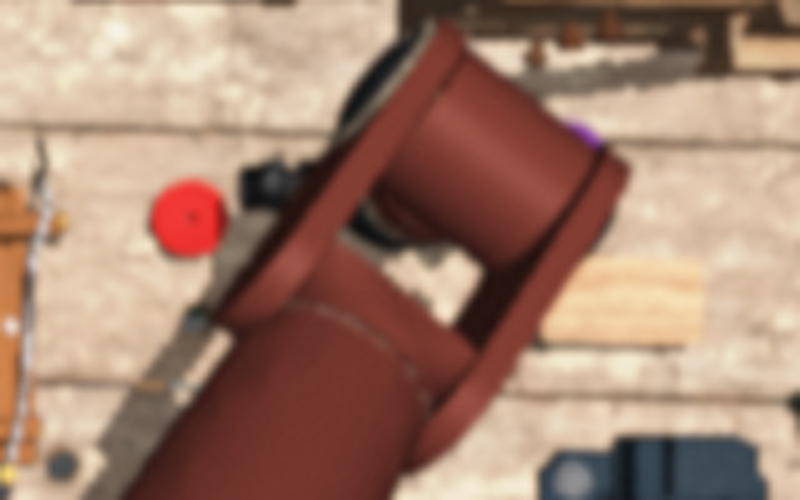

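Run:
```python
from h import *
D=cams(); st()
for y in(.0425,-.0425):
  for dx in (-.011,.011): print(((proj(D["side"],[.5852+dx,-.3541+y,.035])+.5-[330,250])*5).round())
print(((proj(D["side"],[.588,-.358,.02])+.5-[330,250])*5).round())
```

```text
t5.10 pos [ 58.7  -35.53   2.65] y [-0.  0. -1.] jawyaw90.00 open84.9 F [ 0.  -1.4  0.4] q [-0.65  0.38  1.59  0.    1.17 -2.22]
[290. 302.]
[329. 287.]
[414. 402.]
[454. 385.]
[378. 373.]
```

>>> {"method": "play_rows", "body": {"moves": [{"x": 0,"y": -0.25,"z": -0.9,"turn": 0,"jaw": 8.5},{"x": 0,"y": 0,"z": -0.9,"turn": 0,"jaw": 8.5},{"x": 0,"y": 0,"z": 0,"turn": 0,"jaw": 8.5}]}}

```text
t: 5.35
tool_pos: [0.587, -0.358, 0.0082]
tool_rot: [-1.571, 0.0, -0.0]
contact_force: [-1.4, -0.0, 0.1]
opening: 0.085
```

>>> {"method": "play_rows", "body": {"moves": [{"x": 0,"y": 0,"z": 0,"turn": 0,"jaw": 4.0},{"x": 0,"y": 0,"z": 0,"turn": 0,"jaw": 4.0},{"x": 0,"y": 0,"z": 0,"turn": 0,"jaw": 4.0},{"x": 0,"y": 0,"z": 0,"turn": 0,"jaw": 4.0},{"x": 0,"y": 0,"z": 0,"turn": 0,"jaw": 4.0},{"x": 0,"y": 0,"z": 0,"turn": 0,"jaw": 4.0}], "squeeze": 30}}

```text
t: 5.85
tool_pos: [0.5876, -0.3582, 0.0093]
tool_rot: [-1.572, -0.001, -0.001]
contact_force: [0.0, 0.6, 3.9]
opening: 0.0444
```

Run:
```python
from h import *
st();D=cams()
cv2.imwrite("pics/s2.png",cv2.resize(D["side"]["img"][250:370,330:490,::-1],(800,600),interpolation=cv2.INTER_CUBIC))
```

```text
t5.85 pos [ 58.76 -35.82   0.93] y [ 0.001 -0.001 -1.   ] jawyaw90.00 open44.4 F [0.  0.6 3.9] q [-0.66  0.41  1.59  0.    1.14 -2.23]
```

View pics/s2.png

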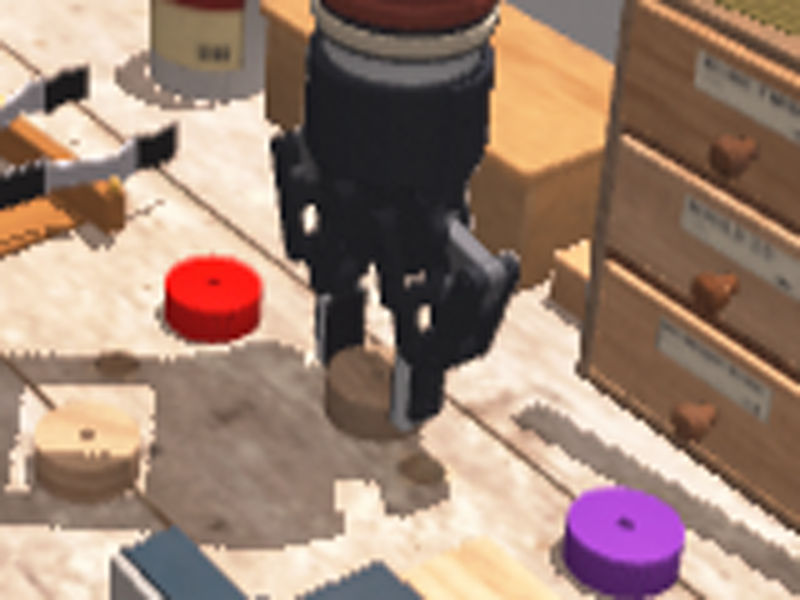

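>>> {"method": "play_rows", "body": {"moves": [{"x": 0,"y": 0,"z": 1,"turn": 0,"jaw": 4.0},{"x": 0,"y": 0,"z": 2.5,"turn": 0,"jaw": 4.0},{"x": 0,"y": 0,"z": 3.5,"turn": 0,"jaw": 4.0},{"x": 0,"y": 0,"z": 3.5,"turn": 0,"jaw": 4.0},{"x": 0,"y": 2,"z": 2,"turn": 0,"jaw": 4.0},{"x": -0.3,"y": 3.5,"z": 0,"turn": 0,"jaw": 4.0},{"x": -0.3,"y": 3.8,"z": 0,"turn": 0,"jaw": 4.0},{"x": -0.3,"y": 3.8,"z": 0,"turn": 0,"jaw": 4.0}], "squeeze": 45}}

```text
t: 6.62
tool_pos: [0.5776, -0.2258, 0.134]
tool_rot: [-1.571, 0.001, -0.002]
contact_force: [0.3, -0.3, -0.1]
opening: 0.0434
```

>>> {"method": "play_rows", "body": {"moves": [{"x": -0.3,"y": 3.8,"z": 0,"turn": 0,"jaw": 4.0},{"x": -0.3,"y": 3.8,"z": 0,"turn": 0,"jaw": 4.0},{"x": -0.3,"y": 3.8,"z": 0,"turn": 0,"jaw": 4.0},{"x": -0.3,"y": 3.8,"z": 0,"turn": 0,"jaw": 4.0},{"x": -0.3,"y": 3.8,"z": 0,"turn": 0,"jaw": 4.0},{"x": -0.3,"y": 3.8,"z": 0,"turn": 0,"jaw": 4.0},{"x": -0.3,"y": 3.8,"z": 0,"turn": 0,"jaw": 4.0},{"x": -0.3,"y": 3.8,"z": -2,"turn": 0,"jaw": 4.0}]}}

```text
t: 7.28
tool_pos: [0.5562, 0.078, 0.1181]
tool_rot: [-1.571, -0.006, -0.006]
contact_force: [0.9, 0.3, 0.6]
opening: 0.0433
```

>>> {"method": "play_rows", "body": {"moves": [{"x": -0.2,"y": 3.2,"z": -2,"turn": 0,"jaw": 4.0},{"x": 0,"y": 0.6,"z": -2,"turn": 0,"jaw": 4.0},{"x": 0,"y": 0,"z": 0,"turn": 0,"jaw": 4.0},{"x": 0,"y": 0,"z": 0,"turn": 0,"jaw": 4.0}]}}

```text
t: 7.62
tool_pos: [0.5506, 0.1141, 0.0727]
tool_rot: [-1.572, 0.002, 0.004]
contact_force: [0.4, 0.7, 0.1]
opening: 0.0436
```

Run:
```python
from h import *
st();D=cams()
cv2.imwrite("pics/s3.png",cv2.resize(D["side"]["img"][180:300,210:370,::-1],(800,600),interpolation=cv2.INTER_CUBIC))
```

```text
t7.62 pos [55.06 11.41  7.27] y [-0.004 -0.001 -1.   ] jawyaw90.07 open43.6 F [0.4 0.7 0.1] q [ 0.07  0.06  1.88 -0.    1.2  -1.5 ]
```

View pics/s3.png

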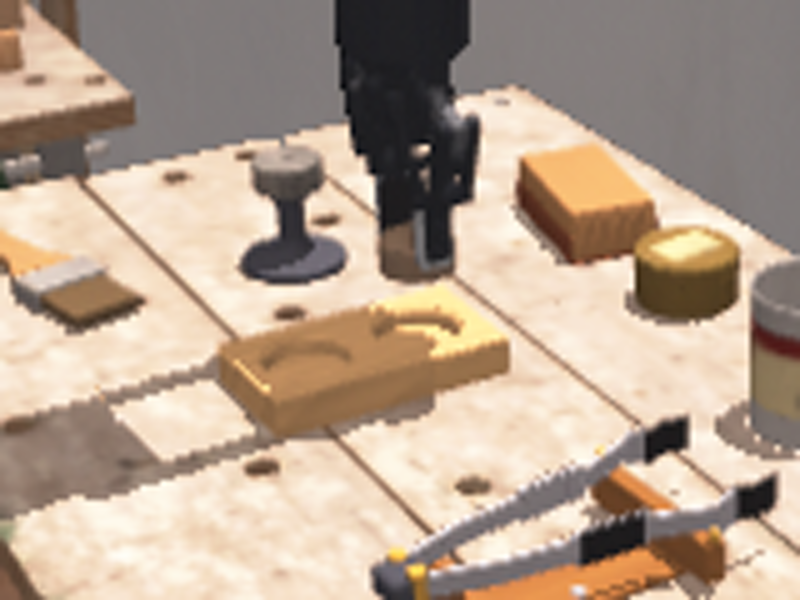

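```bash
cat >> h.py <<'E'
def cyl(d,c,r,z0,z1):
    a=np.linspace(0,2*np.pi,60); P=np.array([proj(d,[c[0]+r*np.cos(t),c[1]+r*np.sin(t),z]) for t in a for z in(z0,z1)])
    return P.min(0),P.max(0)
E
python3 - <<'E'
from h import *
D=cams(); st(); p=ctrl.get_obs()["tool_pos"]
for dx in(-.004,0,.004):
  lo,hi=cyl(D["side"],[p[0]+dx,p[1]],.023,p[2]-.0093,p[2]+.0107)
  print(dx,(lo+.5-[210,180])*5,(hi+.5-[210,180])*5)
for c in((.552,.1178),(.552,.1195),(.478,.115)):
  print(c,((proj(D["side"],[*c,.024])+.5-[210,180])*5))
  for z in (.024,):
    lo,hi=cyl(D["side"],c,.0255,z,z);print((lo+.5-[210,180])*5,(hi+.5-[210,180])*5)
cv2.imwrite("pics/s4.png",cv2.resize(D["side"]["img"][205:265,250:330,::-1],(800,600),interpolation=cv2.INTER_CUBIC))
E
```

```text
t7.82 pos [55.35 11.3   7.58] y [ 0.003  0.    -1.   ] jawyaw89.91 open43.5 F [ 0.5 -0.1 -0.9] q [ 0.07  0.06  1.88 -0.    1.2  -1.5 ]
-0.004 [375.3927927  215.35796143] [456.03142753 279.34072388]
0 [381.61742323 213.89249532] [462.08979247 277.75023811]
0.004 [387.82499425 212.43098048] [468.13320091 276.16414734]
(0.552, 0.1178) [420.8017485  323.27983724]
[378.00615241 304.51821435] [463.48369197 342.72260316]
(0.552, 0.1195) [419.53571035 322.20305059]
[376.78202013 303.47799446] [462.1771118  341.60721096]
(0.478, 0.115) [308.73036914 355.45751463]
[264.56510666 335.63825527] [352.74940854 376.01686921]
```

View pics/s4.png

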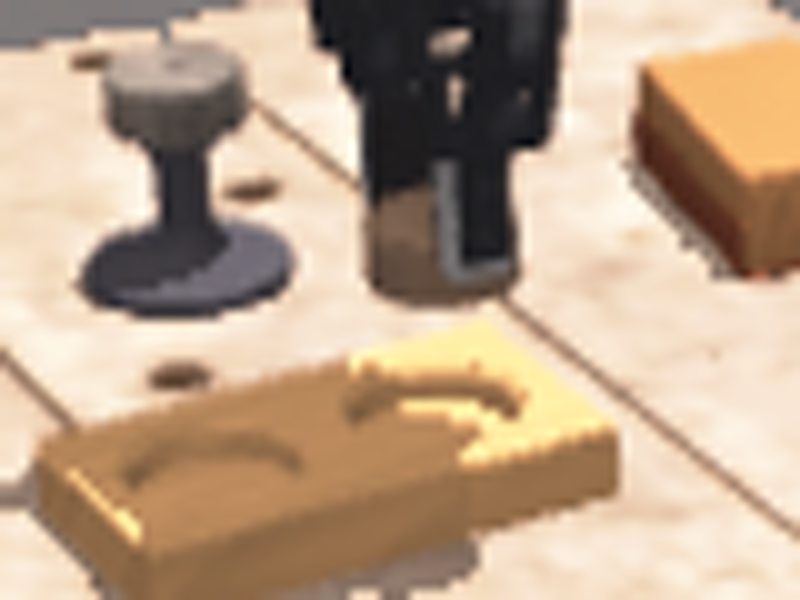

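>>> {"method": "play_rows", "body": {"moves": [{"x": -0.15,"y": 0.5,"z": -2,"turn": 0,"jaw": 4.0},{"x": 0,"y": 0,"z": -1.6,"turn": 0,"jaw": 4.0},{"x": 0,"y": 0,"z": 0,"turn": 0,"jaw": 4.0},{"x": 0,"y": 0,"z": 0,"turn": 0,"jaw": 4.0}]}}

```text
t: 8.15
tool_pos: [0.5505, 0.1182, 0.0381]
tool_rot: [-1.571, 0.002, -0.0]
contact_force: [0.5, 0.4, 0.5]
opening: 0.0434
```

>>> {"method": "play_rows", "body": {"moves": [{"x": 0,"y": 0,"z": -0.5,"turn": 0,"jaw": 4.0},{"x": 0,"y": 0,"z": -0.5,"turn": 0,"jaw": 4.0},{"x": 0,"y": 0,"z": -0.2,"turn": 0,"jaw": 4.0},{"x": 0,"y": 0,"z": 0,"turn": 0,"jaw": 4.0}]}}

```text
t: 8.48
tool_pos: [0.5522, 0.1184, 0.0289]
tool_rot: [-1.572, -0.002, -0.002]
contact_force: [-5.5, -2.2, 11.7]
opening: 0.0433
```

Run:
```python
from h import *
st();D=cams()
cv2.imwrite("pics/s5.png",cv2.resize(D["side"]["img"][205:265,250:330,::-1],(800,600),interpolation=cv2.INTER_CUBIC))
```

```text
t8.48 pos [55.22 11.84  2.89] y [ 0.002 -0.001 -1.   ] jawyaw89.99 open43.3 F [-5.5 -2.2 11.7] q [ 0.08  0.12  1.9  -0.    1.12 -1.49]
```

View pics/s5.png

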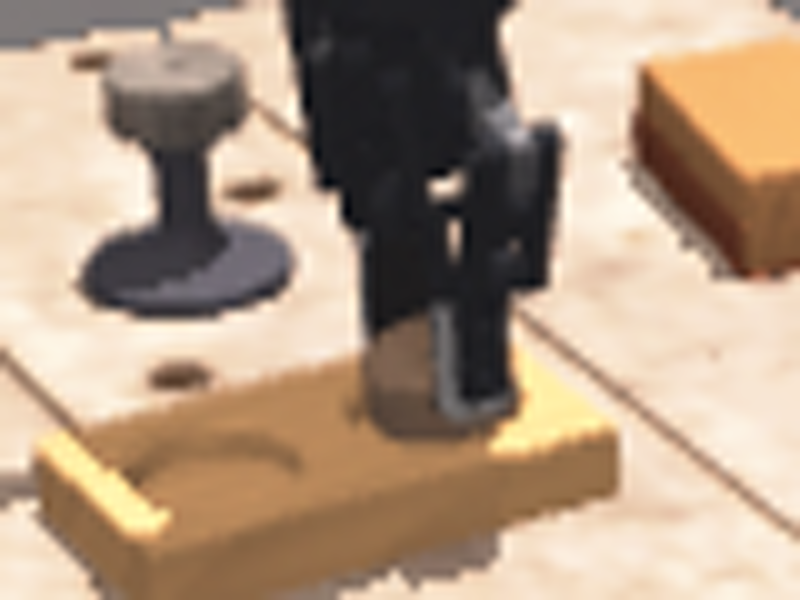

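>>> {"method": "play_rows", "body": {"moves": [{"x": -0.1,"y": 0,"z": 0,"turn": 0,"jaw": 4.0},{"x": -0.1,"y": -0.05,"z": 0,"turn": 0,"jaw": 4.0},{"x": 0,"y": 0,"z": 0,"turn": 0,"jaw": 4.0}]}}

```text
t: 8.83
tool_pos: [0.5518, 0.1183, 0.0292]
tool_rot: [-1.571, -0.005, -0.006]
contact_force: [0.5, -0.7, 6.2]
opening: 0.0433
```

>>> {"method": "play_rows", "body": {"moves": [{"x": 0,"y": -0.05,"z": -0.2,"turn": 0,"jaw": 4.0},{"x": 0,"y": 0,"z": -0.2,"turn": 0,"jaw": 4.0},{"x": 0,"y": 0,"z": 0,"turn": 0,"jaw": 4.0}]}}

```text
t: 9.08
tool_pos: [0.549, 0.1179, 0.0222]
tool_rot: [-1.571, -0.001, -0.001]
contact_force: [-0.5, -0.3, 1.7]
opening: 0.043
```

Run:
```python
from h import *
st()
```

```text
t9.08 pos [54.9  11.79  2.22] y [ 0.001  0.    -1.   ] jawyaw89.99 open43.0 F [-0.5 -0.3  1.7] q [ 0.08  0.13  1.91 -0.    1.1  -1.49]
```

>>> {"method": "play_rows", "body": {"moves": [{"x": 0,"y": 0,"z": 0,"turn": 0,"jaw": 7.0},{"x": 0,"y": 0,"z": 0,"turn": 0,"jaw": 7.0},{"x": 0,"y": 0,"z": 0,"turn": 0,"jaw": 7.0},{"x": 0,"y": 0,"z": 1,"turn": 0,"jaw": 7.0},{"x": 0,"y": 0,"z": 3,"turn": 0,"jaw": 8.5},{"x": 0,"y": 0,"z": 4,"turn": 0,"jaw": 8.5},{"x": 0,"y": -2,"z": 2,"turn": 0,"jaw": 8.5},{"x": -0.4,"y": -4,"z": 0,"turn": 0,"jaw": 8.5}]}}

```text
t: 9.75
tool_pos: [0.5492, 0.0599, 0.1299]
tool_rot: [-1.57, -0.014, -0.006]
contact_force: [2.6, -1.0, -0.2]
opening: 0.0854
```

>>> {"method": "play_rows", "body": {"moves": [{"x": -0.8,"y": -4,"z": 0,"turn": 0,"jaw": 8.5},{"x": -0.8,"y": -4,"z": 0,"turn": 0,"jaw": 8.5},{"x": -0.8,"y": -4,"z": 0,"turn": 0,"jaw": 8.5},{"x": -0.8,"y": -4,"z": 0,"turn": 0,"jaw": 8.5},{"x": -0.8,"y": -4,"z": 0,"turn": 0,"jaw": 8.5},{"x": -0.8,"y": -4,"z": 0,"turn": 0,"jaw": 8.5},{"x": -0.8,"y": -4,"z": 0,"turn": 0,"jaw": 8.5},{"x": -0.8,"y": -4,"z": 0,"turn": 0,"jaw": 8.5}]}}

```text
t: 10.42
tool_pos: [0.4799, -0.2639, 0.1229]
tool_rot: [-1.571, -0.001, -0.001]
contact_force: [0.9, 0.7, 0.4]
opening: 0.0852
```

Run:
```python
from h import *
st();D=cams()
cv2.imwrite("pics/s6.png",cv2.resize(D["side"]["img"][205:265,250:330,::-1],(800,600),interpolation=cv2.INTER_CUBIC))
cv2.imwrite("pics/t6.png",cv2.resize(D["top"]["img"][220:320,150:310,::-1],(800,500),interpolation=cv2.INTER_CUBIC))
```

```text
t10.42 pos [ 47.99 -26.39  12.29] y [ 0.001 -0.001 -1.   ] jawyaw89.99 open85.2 F [0.9 0.7 0.4] q [-0.64 -0.04  1.89  0.    1.29 -2.21]
```

View pics/s6.png

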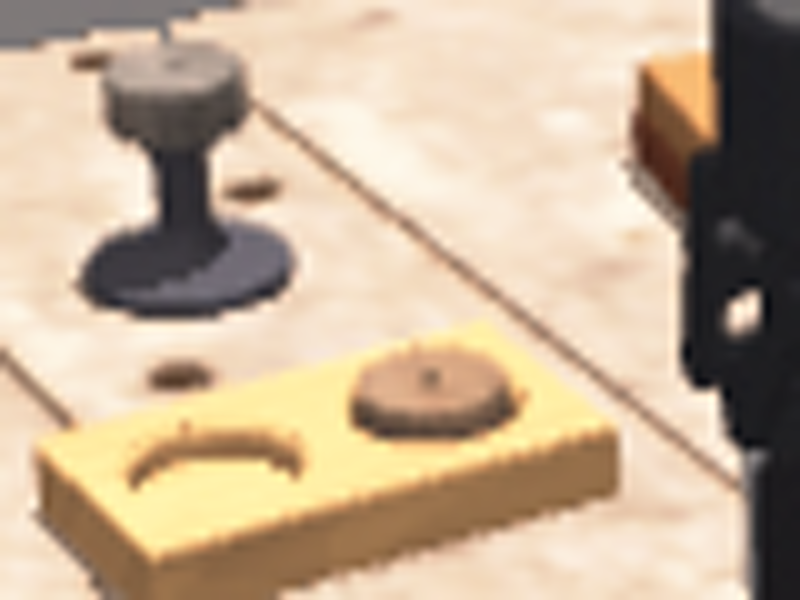

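View pics/t6.png

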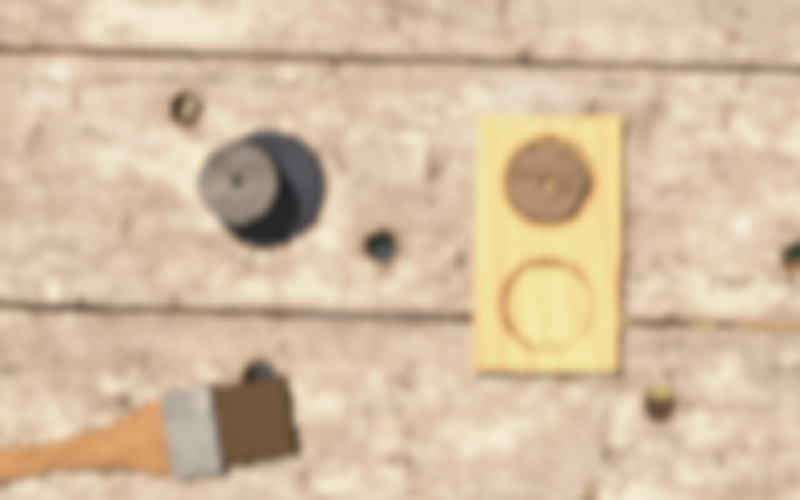

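>>> {"method": "play_rows", "body": {"moves": [{"x": -1.1,"y": -3.2,"z": -1.5,"turn": 0,"jaw": 8.5},{"x": -1.1,"y": -3.0,"z": -2.5,"turn": 0,"jaw": 8.5},{"x": 0,"y": 0,"z": -3.5,"turn": 0,"jaw": 8.5},{"x": 0,"y": 0,"z": -2,"turn": 0,"jaw": 8.5},{"x": 0,"y": 0,"z": 0,"turn": 0,"jaw": 8.5},{"x": 0,"y": 0,"z": 0,"turn": 0,"jaw": 8.5}]}}

```text
t: 11.02
tool_pos: [0.458, -0.3227, 0.0262]
tool_rot: [-1.569, 0.001, 0.002]
contact_force: [0.6, -0.4, -0.2]
opening: 0.0849
```

Run:
```python
from h import *
st();D=cams()
cv2.imwrite("pics/s7.png",cv2.resize(D["side"]["img"][280:370,290:410,::-1],(800,600),interpolation=cv2.INTER_CUBIC))
```

```text
t11.02 pos [ 45.8  -32.27   2.62] y [-0.002  0.002 -1.   ] jawyaw90.03 open84.9 F [ 0.6 -0.4 -0.2] q [-0.75  0.12  1.91  0.    1.12 -2.32]
```

View pics/s7.png

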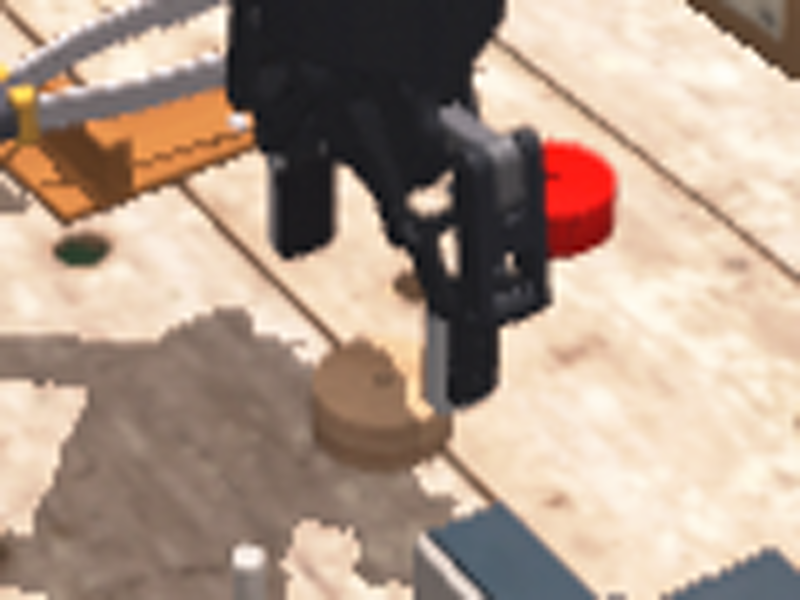

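>>> {"method": "play_rows", "body": {"moves": [{"x": -0.05,"y": -0.4,"z": -0.9,"turn": 0,"jaw": 8.5},{"x": 0,"y": 0,"z": -0.8,"turn": 0,"jaw": 8.5},{"x": 0,"y": 0,"z": 0,"turn": 0,"jaw": 8.5}]}}

```text
t: 11.37
tool_pos: [0.4577, -0.3275, 0.009]
tool_rot: [-1.57, 0.001, 0.001]
contact_force: [-0.6, -0.3, -0.0]
opening: 0.0852
```

>>> {"method": "play_rows", "body": {"moves": [{"x": 0,"y": 0,"z": 0,"turn": 0,"jaw": 4.0},{"x": 0,"y": 0,"z": 0,"turn": 0,"jaw": 4.0},{"x": 0,"y": 0,"z": 0,"turn": 0,"jaw": 4.0},{"x": 0,"y": 0,"z": 0,"turn": 0,"jaw": 4.0},{"x": 0,"y": 0,"z": 0,"turn": 0,"jaw": 4.0},{"x": 0,"y": 0,"z": 0,"turn": 0,"jaw": 4.0}], "squeeze": 30}}

```text
t: 11.87
tool_pos: [0.4585, -0.3284, 0.0106]
tool_rot: [-1.572, -0.001, -0.001]
contact_force: [0.6, -0.1, 3.0]
opening: 0.0441
```

Run:
```python
from h import *
st()
```

```text
t11.87 pos [ 45.85 -32.84   1.06] y [ 0.001 -0.001 -1.   ] jawyaw90.00 open44.1 F [ 0.6 -0.1  3. ] q [-0.75  0.15  1.91  0.    1.08 -2.32]
```

>>> {"method": "play_rows", "body": {"moves": [{"x": 0,"y": 0,"z": 1,"turn": 0,"jaw": 4.0},{"x": 0,"y": 0,"z": 2.5,"turn": 0,"jaw": 4.0},{"x": 0,"y": 0,"z": 3.5,"turn": 0,"jaw": 4.0},{"x": 0,"y": 0,"z": 3.5,"turn": 0,"jaw": 4.0},{"x": 0.1,"y": 2,"z": 2,"turn": 0,"jaw": 4.0},{"x": 0.2,"y": 3.5,"z": 0,"turn": 0,"jaw": 4.0},{"x": 0.2,"y": 3.8,"z": 0,"turn": 0,"jaw": 4.0},{"x": 0.2,"y": 3.8,"z": 0,"turn": 0,"jaw": 4.0}], "squeeze": 45}}

```text
t: 12.53
tool_pos: [0.465, -0.196, 0.1362]
tool_rot: [-1.571, 0.0, -0.002]
contact_force: [0.8, -0.0, -0.4]
opening: 0.0429
```

>>> {"method": "play_rows", "body": {"moves": [{"x": 0.2,"y": 3.8,"z": 0,"turn": 0,"jaw": 4.0},{"x": 0.2,"y": 3.8,"z": 0,"turn": 0,"jaw": 4.0},{"x": 0.2,"y": 3.8,"z": 0,"turn": 0,"jaw": 4.0},{"x": 0.2,"y": 3.8,"z": 0,"turn": 0,"jaw": 4.0},{"x": 0.2,"y": 3.8,"z": 0,"turn": 0,"jaw": 4.0},{"x": 0.15,"y": 3.8,"z": 0,"turn": 0,"jaw": 4.0},{"x": 0,"y": 3.8,"z": -1,"turn": 0,"jaw": 4.0},{"x": 0,"y": 3.2,"z": -2,"turn": 0,"jaw": 4.0}]}}

```text
t: 13.2
tool_pos: [0.4784, 0.1035, 0.1081]
tool_rot: [-1.57, -0.006, -0.005]
contact_force: [0.6, -0.3, -0.4]
opening: 0.0432
```

>>> {"method": "play_rows", "body": {"moves": [{"x": 0,"y": 1.6,"z": -2,"turn": 0,"jaw": 4.0},{"x": 0,"y": 0,"z": -1.5,"turn": 0,"jaw": 4.0},{"x": 0,"y": 0,"z": 0,"turn": 0,"jaw": 4.0},{"x": 0,"y": 0,"z": 0,"turn": 0,"jaw": 4.0}]}}

```text
t: 13.53
tool_pos: [0.4756, 0.117, 0.0694]
tool_rot: [-1.571, 0.001, 0.002]
contact_force: [0.4, -0.9, -0.3]
opening: 0.0435
```

Run:
```python
from h import *
st();D=cams()
cv2.imwrite("pics/s8.png",cv2.resize(D["side"]["img"][205:265,250:330,::-1],(800,600),interpolation=cv2.INTER_CUBIC))
st();p=ctrl.get_obs()["tool_pos"]
lo,hi=cyl(D["side"],p[:2],.023,p[2]-.0106,p[2]+.0094)
print((lo+.5-[250,205])*10,(hi+.5-[250,205])*10)
```

```text
t13.53 pos [47.56 11.7   6.94] y [-0.002 -0.    -1.   ] jawyaw90.03 open43.5 F [ 0.4 -0.9 -0.3] q [ 0.09 -0.11  2.06 -0.    1.2  -1.48]
t13.63 pos [47.74 11.66  7.13] y [ 0.002  0.    -1.   ] jawyaw89.96 open43.2 F [ 0.5 -0.4 -0.4] q [ 0.09 -0.11  2.06 -0.    1.2  -1.48]
[117.14600331 248.83392996] [284.20274324 381.23674876]
```

View pics/s8.png

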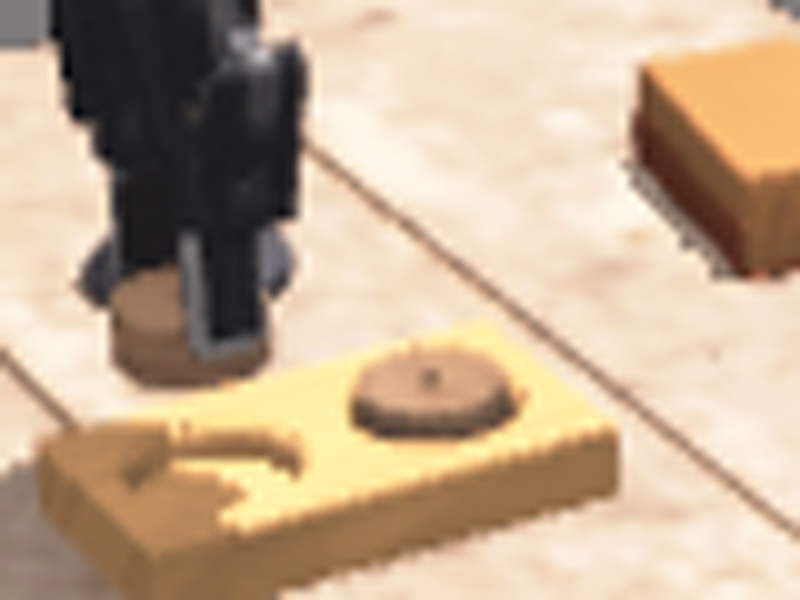

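>>> {"method": "play_rows", "body": {"moves": [{"x": -0.05,"y": 0,"z": -2,"turn": 0,"jaw": 4.0},{"x": 0,"y": 0,"z": -1.3,"turn": 0,"jaw": 4.0},{"x": 0,"y": 0,"z": -0.4,"turn": 0,"jaw": 4.0},{"x": 0,"y": 0,"z": -0.3,"turn": 0,"jaw": 4.0},{"x": 0,"y": 0,"z": -0.2,"turn": 0,"jaw": 4.0},{"x": 0,"y": 0,"z": 0,"turn": 0,"jaw": 4.0}]}}

```text
t: 14.13
tool_pos: [0.4767, 0.1168, 0.0287]
tool_rot: [-1.571, -0.0, -0.001]
contact_force: [-0.9, -1.1, 0.6]
opening: 0.0432
```

Run:
```python
from h import *
st()
```

```text
t14.13 pos [47.67 11.68  2.87] y [ 0.001  0.    -1.   ] jawyaw89.97 open43.2 F [-0.9 -1.1  0.6] q [ 0.09 -0.05  2.08  0.    1.11 -1.48]
```

>>> {"method": "play_rows", "body": {"moves": [{"x": 0,"y": 0,"z": -0.3,"turn": 0,"jaw": 4.0},{"x": 0,"y": 0,"z": -0.2,"turn": 0,"jaw": 4.0},{"x": 0,"y": 0,"z": 0,"turn": 0,"jaw": 4.0},{"x": 0,"y": 0,"z": 0,"turn": 0,"jaw": 4.0}]}}

```text
t: 14.47
tool_pos: [0.4762, 0.117, 0.0231]
tool_rot: [-1.571, -0.0, -0.0]
contact_force: [-1.0, 0.3, 0.6]
opening: 0.0434
```

>>> {"method": "play_rows", "body": {"moves": [{"x": 0,"y": 0,"z": 0,"turn": 0,"jaw": 7.0},{"x": 0,"y": 0,"z": 0,"turn": 0,"jaw": 7.0},{"x": 0,"y": 0,"z": 0,"turn": 0,"jaw": 7.0},{"x": 0,"y": 0,"z": 1,"turn": 0,"jaw": 7.0},{"x": 0,"y": 0,"z": 3,"turn": 0,"jaw": 8.5},{"x": 0,"y": 0,"z": 4,"turn": 0,"jaw": 8.5},{"x": -0.5,"y": -2,"z": 3,"turn": 0,"jaw": 8.5},{"x": -1,"y": -3.5,"z": 3,"turn": 0,"jaw": 8.5}]}}

```text
t: 15.13
tool_pos: [0.4633, 0.067, 0.1633]
tool_rot: [-1.57, -0.006, -0.0]
contact_force: [1.7, -0.6, -0.3]
opening: 0.0851
```

Run:
```python
from h import *
st();D=cams()
cv2.imwrite("pics/s9.png",cv2.resize(D["side"]["img"][205:325,240:400,::-1],(800,600),interpolation=cv2.INTER_CUBIC))
cv2.imwrite("pics/t9.png",cv2.resize(D["top"]["img"][220:320,210:370,::-1],(800,500),interpolation=cv2.INTER_CUBIC))
for i in range(1):
  for q,z in (("tongs_grip",.04),("tongs_mouth",.04),("tongs",.03),("grey_plug",.055)):
    for c in D:
      for r in pinpoint(c,q)[:1]: print(q,c,r["score"],np.round(r["point"],1),onz(D[c],r["point"],z).round(4))
```

```text
t15.13 pos [46.33  6.7  16.33] y [ 0.004  0.001 -1.   ] jawyaw90.22 open85.1 F [ 1.7 -0.6 -0.3] q [-0.02 -0.29  2.04  0.    1.39 -1.59]
tongs_grip side 0.75 [327.3 282.6] [ 0.5142 -0.1467  0.04  ]
tongs_grip top 0.72 [346.4 271.7] [ 0.5121 -0.138   0.04  ]
tongs_mouth side 0.85 [351.9 273. ] [ 0.5912 -0.1395  0.04  ]
tongs_mouth top 0.74 [344.2 243.9] [ 0.5929 -0.1298  0.04  ]
tongs side 0.59 [325.3 285.7] [ 0.5107 -0.1426  0.03  ]
tongs top 0.63 [343.9 270.3] [ 0.5161 -0.1312  0.03  ]
grey_plug side 0.57 [268.3 214.9] [0.5508 0.2979 0.055 ]
grey_plug top 0.62 [199.  256.4] [0.5449 0.2879 0.055 ]
```

View pics/s9.png

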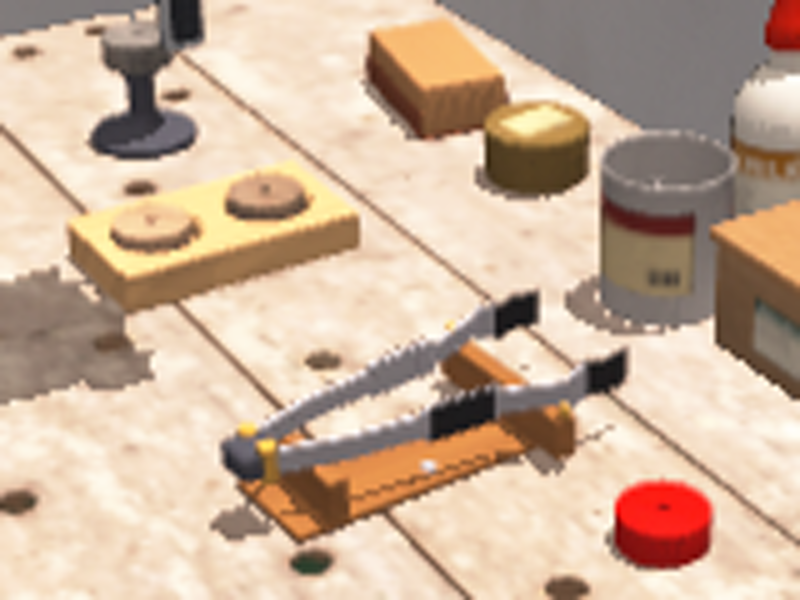

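View pics/t9.png

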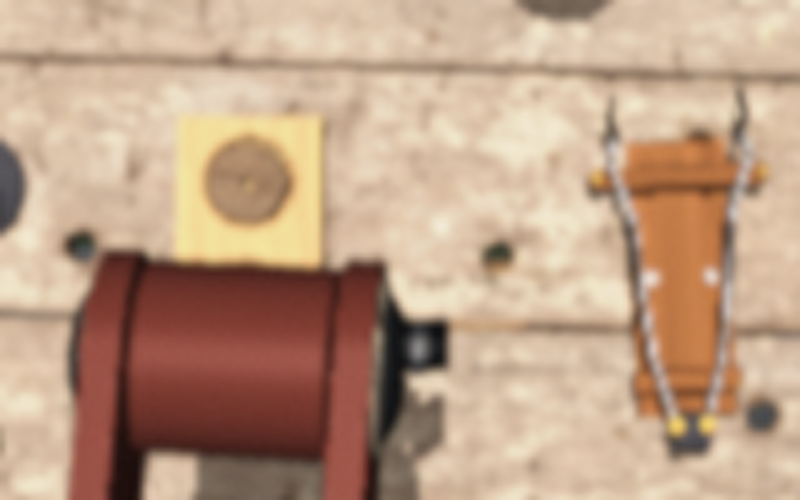

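Run:
```python
from h import *
D={n:None for n in("side","top")}
import station
D=cams()
zt=lambda u,v:np.array([210+(u+.5)/5-.5,220+(v+.5)/5-.5]); zs=lambda u,v:np.array([240+(u+.5)/5-.5,205+(v+.5)/5-.5])
for n,d,p,z in [("padR outer","side",zs(462,415),.04),("jawR end","side",zs(627,362),.04),("jawL end","side",zs(539,308),.04),("jawR rear","side",zs(588,376),.04),("jawL rear","side",zs(497,318),.04),
 ("padR rear","side",zs(430,424),.04),("padR front","side",zs(495,405),.04),
 ("hingeL","top",zt(677,426),.055),("hingeR","top",zt(708,425),.055),("tipL","top",zt(611,97),.05),("tipR","top",zt(741,88),.05),("pinL","side",zs(248,430),.055),("pinR","side",zs(267,447),.055),
 ("armL@277","top",zt(636,277),.05),("armR@275","top",zt(729,275),.05)]:
    print(n,onz(D[d],p,z).round(4)[:2])
```

```text
padR outer [ 0.5122 -0.1726]
jawR end [ 0.6083 -0.1735]
jawL end [ 0.6005 -0.1036]
jawR rear [ 0.5841 -0.1745]
jawL rear [ 0.5762 -0.101 ]
padR rear [ 0.495  -0.1715]
padR front [ 0.5306 -0.1733]
hingeL [ 0.4172 -0.1352]
hingeR [ 0.4182 -0.1529]
tipL [ 0.6055 -0.093 ]
tipR [ 0.6127 -0.1682]
pinL [ 0.4084 -0.1517]
pinR [ 0.4096 -0.1695]
armL@277 [ 0.5017 -0.1099]
armR@275 [ 0.5043 -0.1636]
```

>>> {"method": "play_rows", "body": {"moves": [{"x": 0.9,"y": -3.5,"z": -0.5,"turn": 1,"jaw": 8.5},{"x": 0.9,"y": -3.5,"z": -0.5,"turn": 1,"jaw": 8.5},{"x": 0.9,"y": -3.5,"z": -1,"turn": 1,"jaw": 8.5},{"x": 0.9,"y": -3.5,"z": -1,"turn": 1,"jaw": 8.5},{"x": 0.9,"y": -3.5,"z": -1,"turn": 1,"jaw": 8.5},{"x": 0.6,"y": -3.0,"z": -2,"turn": 0,"jaw": 8.5},{"x": 0,"y": 0,"z": -1,"turn": 0,"jaw": 8.5},{"x": 0,"y": 0,"z": 0,"turn": 0,"jaw": 8.5}]}}

```text
t: 16.4
tool_pos: [0.5113, -0.1392, 0.086]
tool_rot: [-1.567, -0.062, 0.071]
contact_force: [0.1, 1.2, -0.1]
opening: 0.085
```

>>> {"method": "play_rows", "body": {"moves": [{"x": 0,"y": 0,"z": 0,"turn": 0,"jaw": 8.5}]}}

```text
t: 16.48
tool_pos: [0.5124, -0.1382, 0.0883]
tool_rot: [-1.568, -0.066, 0.07]
contact_force: [0.6, -0.3, -0.1]
opening: 0.0852
```

Run:
```python
from h import *
st();D=cams();st()
cv2.imwrite("pics/s10.png",cv2.resize(D["side"]["img"][215:320,260:400,::-1],(800,600),interpolation=cv2.INTER_CUBIC))
```

```text
t16.48 pos [ 51.24 -13.82   8.83] y [-0.003  0.002 -1.   ] jawyaw94.99 open85.2 F [ 0.6 -0.3 -0.1] q [-0.4  -0.04  1.95  0.    1.23 -2.06]
t16.58 pos [ 51.36 -13.8    9.  ] y [ 0.001 -0.    -1.   ] jawyaw95.08 open85.1 F [ 0.5 -0.1  0.5] q [-0.4  -0.04  1.95  0.    1.23 -2.06]
```

View pics/s10.png

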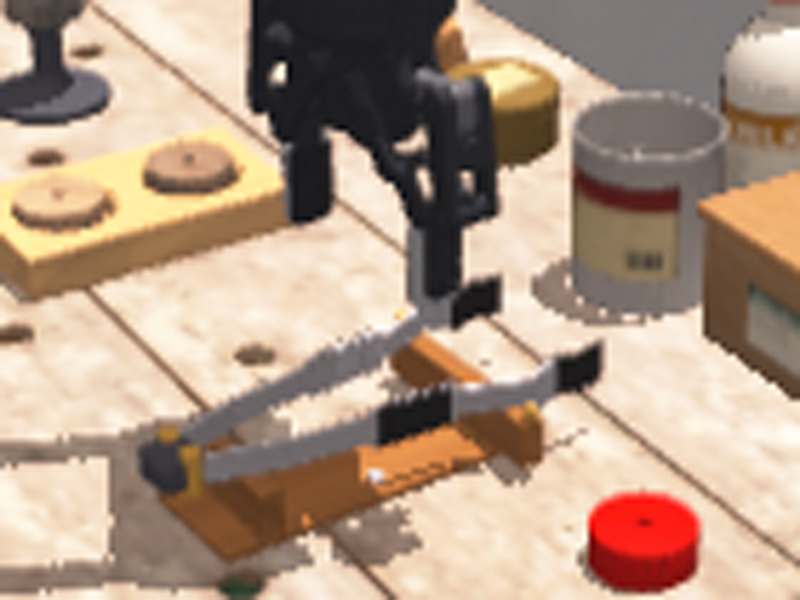

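Run:
```python
from h import *
D=cams();st()
n=np.array([-np.sin(np.radians(5)),np.cos(np.radians(5)),0]);a=np.array([n[1],-n[0],0])
s=600/105
z=lambda P:((proj(D["side"],P)+.5-[260,215])*s).round(0)
for g in([.5136,-.138],):
  for u in(-.011,.011):
    for k in(-.0425,-.057,.0425): print(k,u,z(np.array([*g,.090+.013])+k*n+u*a))
for g in([.5136,-.138],[.513,-.14],[.51,-.143]):
  print(g,[z(np.array([*g,zz])-.0295*n+u*a) for u in(-.018,.018) for zz in (.03,.05)])
```

```text
t16.68 pos [ 51.39 -13.8    9.06] y [ 0.002 -0.001 -1.   ] jawyaw95.10 open85.1 F [ 0.4  0.2 -0.4] q [-0.4  -0.04  1.95  0.    1.23 -2.06]
-0.0425 -0.011 [411. 300.]
-0.057 -0.011 [432. 315.]
0.0425 -0.011 [296. 223.]
-0.0425 0.011 [454. 285.]
-0.057 0.011 [475. 298.]
0.0425 0.011 [338. 209.]
[0.5136, -0.138] [array([382., 443.]), array([381., 403.]), array([450., 416.]), array([450., 376.])]
[0.513, -0.14] [array([383., 446.]), array([382., 405.]), array([451., 418.]), array([451., 379.])]
[0.51, -0.143] [array([380., 451.]), array([379., 411.]), array([449., 424.]), array([449., 384.])]
```

>>> {"method": "play_rows", "body": {"moves": [{"x": -0.2,"y": -0.3,"z": -2,"turn": 0,"jaw": 8.5},{"x": 0,"y": 0,"z": -2,"turn": 0,"jaw": 8.5},{"x": 0,"y": 0,"z": 0,"turn": 0,"jaw": 8.5},{"x": 0,"y": 0,"z": 0,"turn": 0,"jaw": 8.5}]}}

```text
t: 17.02
tool_pos: [0.5106, -0.141, 0.0491]
tool_rot: [-1.569, -0.068, 0.071]
contact_force: [0.0, -0.0, -0.1]
opening: 0.0849
```

Run:
```python
from h import *
D=cams();st()
cv2.imwrite("pics/s11.png",cv2.resize(D["side"]["img"][215:320,260:400,::-1],(800,600),interpolation=cv2.INTER_CUBIC))
```

```text
t17.12 pos [ 51.22 -14.18   5.1 ] y [ 0.002 -0.001 -1.   ] jawyaw95.04 open85.2 F [ 0.  -0.2  0.2] q [-0.41  0.01  1.97  0.    1.15 -2.07]
```

View pics/s11.png

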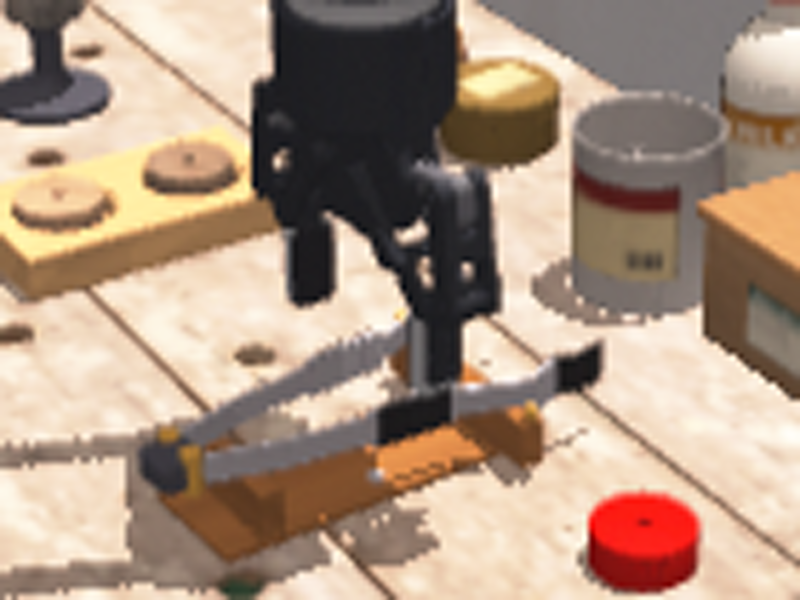

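>>> {"method": "play_rows", "body": {"moves": [{"x": 0,"y": 0,"z": -1,"turn": 0,"jaw": 8.5},{"x": 0,"y": 0,"z": -0.8,"turn": 0,"jaw": 8.5},{"x": 0,"y": 0,"z": 0,"turn": 0,"jaw": 8.5}]}}

```text
t: 17.37
tool_pos: [0.5102, -0.1414, 0.0298]
tool_rot: [-1.569, -0.067, 0.07]
contact_force: [-1.1, 0.2, -0.8]
opening: 0.0851
```

Run:
```python
from h import *
D=cams();st()
cv2.imwrite("pics/s12.png",cv2.resize(D["side"]["img"][215:320,260:400,::-1],(800,600),interpolation=cv2.INTER_CUBIC))
```

```text
t17.47 pos [ 51.07 -14.17   3.08] y [-0.001  0.001 -1.   ] jawyaw95.00 open84.9 F [ 0.8 -0.5  0.4] q [-0.41  0.05  1.98  0.    1.12 -2.07]
```

View pics/s12.png

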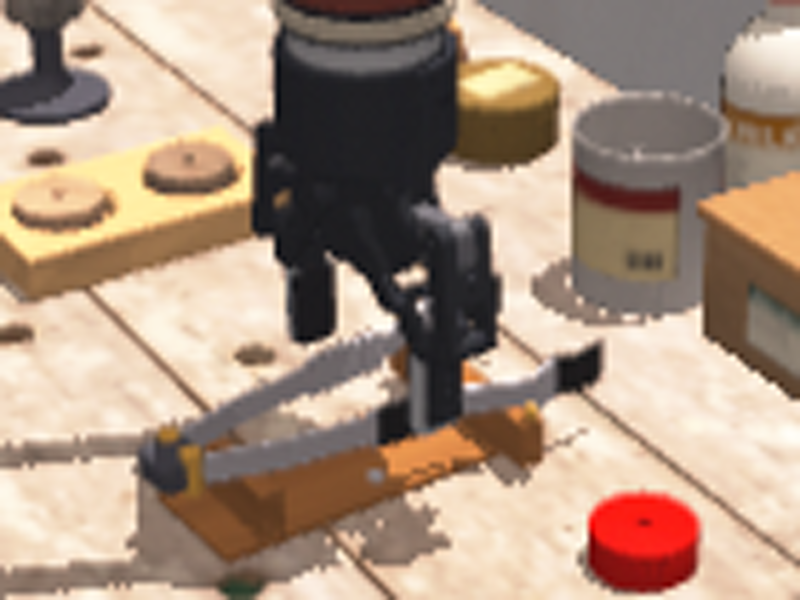

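>>> {"method": "play_rows", "body": {"moves": [{"x": 0,"y": 0,"z": -0.8,"turn": 0,"jaw": 8.5},{"x": 0,"y": 0,"z": -0.6,"turn": 0,"jaw": 8.5},{"x": 0,"y": 0,"z": 0,"turn": 0,"jaw": 8.5},{"x": 0,"y": 0,"z": 0,"turn": 0,"jaw": 8.5}]}}

```text
t: 17.8
tool_pos: [0.5106, -0.1417, 0.0166]
tool_rot: [-1.569, -0.067, 0.07]
contact_force: [-0.1, 0.6, -0.1]
opening: 0.0851
```

>>> {"method": "play_rows", "body": {"moves": [{"x": 0,"y": 0,"z": 0,"turn": 0,"jaw": 6.0},{"x": 0,"y": 0,"z": 0,"turn": 0,"jaw": 5.4},{"x": 0,"y": 0,"z": 0,"turn": 0,"jaw": 5.4},{"x": 0,"y": 0,"z": 0,"turn": 0,"jaw": 5.4},{"x": 0,"y": 0,"z": 0,"turn": 0,"jaw": 5.4},{"x": 0,"y": 0,"z": 0,"turn": 0,"jaw": 5.4}], "squeeze": 60}}

```text
t: 18.3
tool_pos: [0.5124, -0.1424, 0.0189]
tool_rot: [-1.571, -0.07, 0.067]
contact_force: [-0.5, 0.6, 5.9]
opening: 0.0541
```

Run:
```python
from h import *
D=cams();st()
cv2.imwrite("pics/s13.png",cv2.resize(D["side"]["img"][215:320,260:400,::-1],(800,600),interpolation=cv2.INTER_CUBIC))
cv2.imwrite("pics/t13.png",cv2.resize(D["top"]["img"][220:320,270:430,::-1],(800,500),interpolation=cv2.INTER_CUBIC))
```

```text
t18.40 pos [ 51.24 -14.25   1.88] y [ 0.002 -0.001 -1.   ] jawyaw95.00 open54.3 F [-1.1  0.5  5.8] q [-0.41  0.07  1.98 -0.    1.09 -2.07]
```

View pics/s13.png

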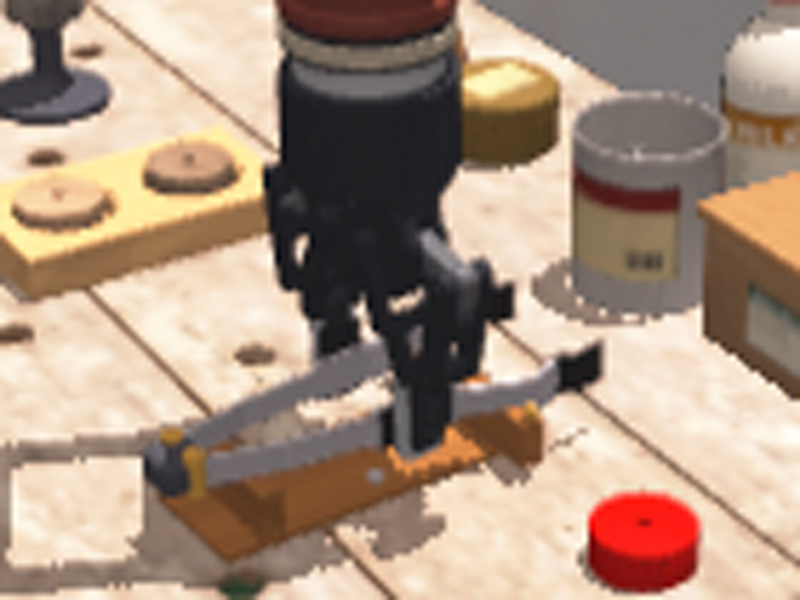

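View pics/t13.png

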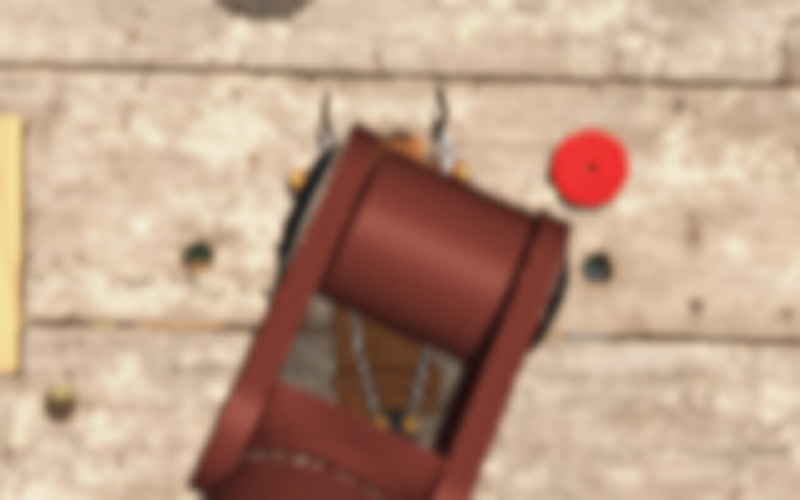

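>>> {"method": "play_rows", "body": {"moves": [{"x": 0,"y": 0,"z": 0.5,"turn": 0,"jaw": 5.4},{"x": 0,"y": 0,"z": 1,"turn": 0,"jaw": 5.4},{"x": 0,"y": 0,"z": 1.5,"turn": 0,"jaw": 5.4},{"x": 0,"y": 0,"z": 2,"turn": 0,"jaw": 5.4},{"x": 0,"y": 0,"z": 2,"turn": 0,"jaw": 5.4},{"x": 0,"y": 0,"z": 2,"turn": 0,"jaw": 5.4},{"x": 0,"y": 0,"z": 1.5,"turn": 0,"jaw": 5.4},{"x": 0,"y": 0,"z": 0.5,"turn": 0,"jaw": 5.4}]}}

```text
t: 19.07
tool_pos: [0.5126, -0.1425, 0.1309]
tool_rot: [-1.572, -0.072, 0.065]
contact_force: [0.5, 0.3, 0.4]
opening: 0.0539
```

Run:
```python
from h import *
D=cams();st()
cv2.imwrite("pics/s14.png",cv2.resize(D["side"]["img"][165:315,240:440,::-1],(800,600),interpolation=cv2.INTER_CUBIC))
for p in((267.3,210.85),(267.25,211.85)): print(onz(D["side"],p,.075),tri(D.values(),[p,(197.2,255.6)]))
print(onz(D["top"],(197.2,255.6),.075), onz(D["top"],(202.6,257.2),.006))
# foot ellipse in side
lo,hi=cyl(D["side"],(.543,.284),.035,0,.006);print((lo+.5-[250,205])*10,(hi+.5-[250,205])*10)
lo,hi=cyl(D["side"],(.543,.284),.023,.055,.075);print((lo+.5-[250,205])*10,(hi+.5-[250,205])*10)
lo,hi=cyl(D["top"],(.543,.284),.023,.075,.075);print((lo+.5-[150,220])*5,(hi+.5-[150,220])*5)
lo,hi=cyl(D["top"],(.543,.284),.035,0,.004);print((lo+.5-[150,220])*5,(hi+.5-[150,220])*5)
```

```text
t19.17 pos [ 51.18 -14.21  12.88] y [ 0.002 -0.001 -1.   ] jawyaw95.00 open54.3 F [-0.4  0.1 -1. ] q [-0.41 -0.09  1.93 -0.    1.3  -2.07]
[0.54367361 0.28573034 0.075     ] [0.54565563 0.28856646 0.07358289]
[0.54015488 0.27798403 0.075     ] [0.54571544 0.2896352  0.0697212 ]
[0.54633706 0.28785805 0.075     ] [0.54459438 0.28997329 0.006     ]
[ 87.43385738 216.90438459] [302.85373369 323.18186335]
[106.14135553  38.83134593] [254.48115432 151.34221762]
[204.42343814 146.05294924] [285.67529544 227.14719967]
[217.60252712 133.14322831] [336.30402053 250.25038248]
```

View pics/s14.png

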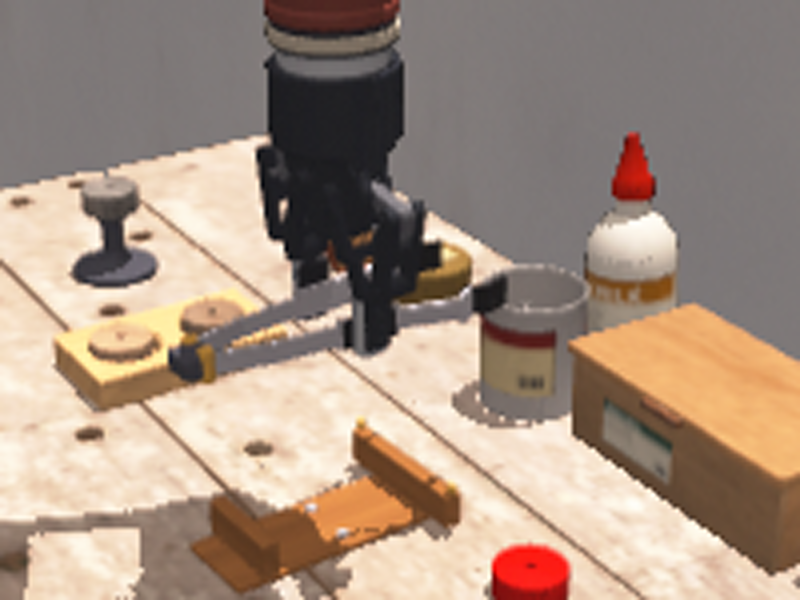

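Run:
```python
from h import *
D=cams();st()
zt=lambda u,v:np.array([270+(u+.5)/5-.5,220+(v+.5)/5-.5])
for p in((326,94),(440,89),(380,424),(411,424)): print(onz(D["top"],zt(*p),.05)[:2])
s=600/105
z2=lambda u,v:np.array([260+(u+.5)/s-.5,215+(v+.5)/s-.5])
for p in((603,358),(515,300),(560,375)): print("side",onz(D["side"],z2(*p),.04)[:2])
t=D["top"]["img"]
cv2.imwrite("pics/t15.png",cv2.resize(t[220:320,270:430,::-1],(800,500),interpolation=cv2.INTER_CUBIC))
```

```text
t19.27 pos [ 51.05 -14.16  12.64] y [-0.002  0.001 -1.   ] jawyaw95.00 open54.2 F [ 0.  -0.3 -0.4] q [-0.41 -0.09  1.93  0.    1.3  -2.07]
[ 0.60746332 -0.10162706]
[ 0.61209442 -0.16765445]
[ 0.41803345 -0.13720345]
[ 0.41848669 -0.15502337]
side [ 0.60784629 -0.17465188]
side [ 0.60310343 -0.11082414]
side [ 0.58383456 -0.17664642]
```

View pics/t15.png

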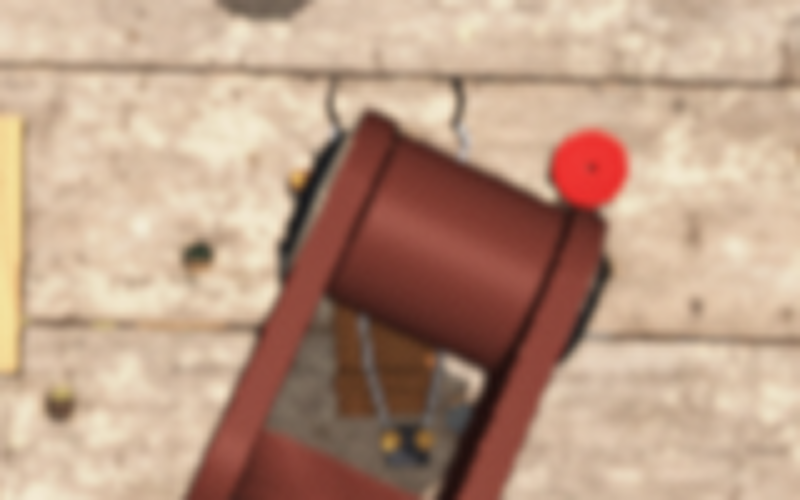

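>>> {"method": "play_rows", "body": {"moves": [{"x": -0.1,"y": 1,"z": 0,"turn": 0,"jaw": 5.4},{"x": -0.2,"y": 2,"z": 0,"turn": 0,"jaw": 5.4},{"x": -0.3,"y": 3,"z": 0,"turn": 0,"jaw": 5.4},{"x": -0.3,"y": 3,"z": 0,"turn": 0,"jaw": 5.4},{"x": -0.4,"y": 3,"z": 0,"turn": 0,"jaw": 5.4},{"x": -0.4,"y": 3,"z": 0,"turn": 0,"jaw": 5.4},{"x": -0.4,"y": 3,"z": 0,"turn": 0,"jaw": 5.4},{"x": -0.4,"y": 3,"z": 0,"turn": 0,"jaw": 5.4}]}}

```text
t: 19.93
tool_pos: [0.4846, 0.0701, 0.1259]
tool_rot: [-1.569, -0.067, 0.071]
contact_force: [-0.1, -0.4, -0.8]
opening: 0.0544
```

>>> {"method": "play_rows", "body": {"moves": [{"x": -0.4,"y": 3,"z": 0,"turn": 0,"jaw": 5.4},{"x": -0.4,"y": 3,"z": 0,"turn": 0,"jaw": 5.4},{"x": -0.4,"y": 3,"z": 0,"turn": 0,"jaw": 5.4},{"x": -0.4,"y": 3,"z": 0,"turn": 0,"jaw": 5.4},{"x": -0.4,"y": 3,"z": 0,"turn": 0,"jaw": 5.4},{"x": -0.3,"y": 2.5,"z": 0,"turn": 0,"jaw": 5.4},{"x": -0.2,"y": 2,"z": 0,"turn": 0,"jaw": 5.4},{"x": -0.1,"y": 1,"z": 0,"turn": 0,"jaw": 5.4}]}}

```text
t: 20.6
tool_pos: [0.4584, 0.2753, 0.1259]
tool_rot: [-1.57, -0.068, 0.073]
contact_force: [0.2, 0.1, -1.0]
opening: 0.0543
```

>>> {"method": "play_rows", "body": {"moves": [{"x": 0,"y": 0.8,"z": 0,"turn": 0,"jaw": 5.4},{"x": 0,"y": 0,"z": 0,"turn": 0,"jaw": 5.4},{"x": 0,"y": 0,"z": 0,"turn": 0,"jaw": 5.4},{"x": 0,"y": 0,"z": 0,"turn": 0,"jaw": 5.4}]}}

```text
t: 20.93
tool_pos: [0.4603, 0.2802, 0.1271]
tool_rot: [-1.57, -0.067, 0.068]
contact_force: [0.1, 1.0, -1.0]
opening: 0.0544
```

Run:
```python
from h import *
D=cams();st()
cv2.imwrite("pics/s16.png",cv2.resize(D["side"]["img"][165:255,215:335,::-1],(800,600),interpolation=cv2.INTER_CUBIC))
cv2.imwrite("pics/t16.png",cv2.resize(D["top"]["img"][220:320,130:290,::-1],(800,500),interpolation=cv2.INTER_CUBIC))
```

```text
t21.03 pos [46.04 28.02 12.73] y [-0. -0. -1.] jawyaw94.92 open53.9 F [-0.8  0.2 -0.3] q [ 0.41 -0.06  1.91 -0.    1.3  -1.25]
```

View pics/s16.png

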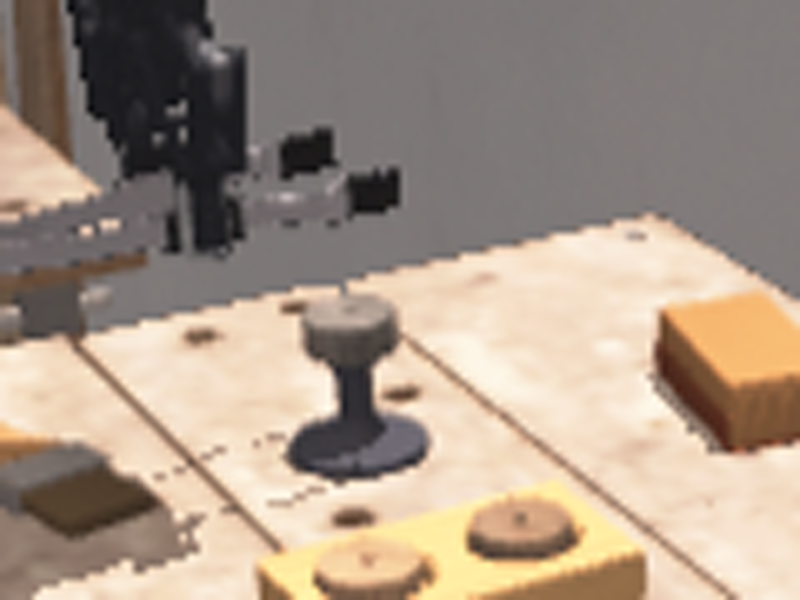

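View pics/t16.png

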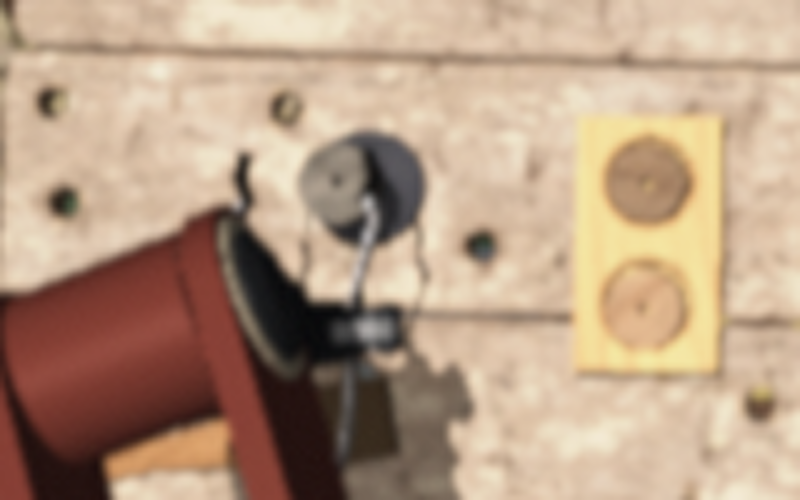

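Run:
```python
from h import *
D=cams();st()
zt=lambda u,v:np.array([130+(u+.5)/5-.5,220+(v+.5)/5-.5])
for z in(.148,.158):
  for p in((246,153),(374,150),(241,172),(377,170)): print(z,onz(D["top"],zt(*p),z)[:2])
print("grey",onz(D["top"],zt(338,180),.075)[:2])
s=600/90
z2=lambda u,v:np.array([215+(u+.5)/s-.5,165+(v+.5)/s-.5])
for p in((332,147),(401,188),(280,158),(347,196)): print("side",onz(D["side"],z2(*p),.148)[:2])
for g in((348,309),): print(onz(D["side"],z2(*g),.075))
```

```text
t21.13 pos [46.05 28.04 12.75] y [ 0. -0. -1.] jawyaw94.93 open53.9 F [-0.  -0.4 -1.1] q [ 0.41 -0.06  1.91 -0.    1.3  -1.25]
0.148 [0.55674438 0.31813666]
0.148 [0.56012643 0.24981873]
0.148 [0.54650669 0.32035814]
0.148 [0.54945934 0.24778017]
0.158 [0.55625743 0.31506222]
0.158 [0.5596118  0.24730355]
0.158 [0.54610355 0.31726552]
0.158 [0.54903203 0.24528167]
grey [0.54633706 0.28785805]
side [0.55075798 0.31111594]
side [0.5549898 0.2402436]
side [0.52362497 0.3099877 ]
side [0.52964561 0.24397138]
[0.54198598 0.28605811 0.075     ]
```

>>> {"method": "play_rows", "body": {"moves": [{"x": 0.35,"y": 0.7,"z": -1,"turn": 0,"jaw": 5.4},{"x": 0,"y": 0,"z": -1.5,"turn": 0,"jaw": 5.4},{"x": 0,"y": 0,"z": -1.5,"turn": 0,"jaw": 5.4},{"x": 0,"y": 0,"z": -0.8,"turn": 0,"jaw": 5.4},{"x": 0,"y": 0,"z": 0,"turn": 0,"jaw": 5.4},{"x": 0,"y": 0,"z": 0,"turn": 0,"jaw": 5.4}]}}

```text
t: 21.63
tool_pos: [0.4636, 0.2877, 0.0792]
tool_rot: [-1.57, -0.068, 0.069]
contact_force: [0.3, -0.3, 0.1]
opening: 0.0544
```

Run:
```python
from h import *
D=cams();st()
cv2.imwrite("pics/s17.png",cv2.resize(D["side"]["img"][185:245,235:315,::-1],(800,600),interpolation=cv2.INTER_CUBIC))
cv2.imwrite("pics/t17.png",cv2.resize(D["top"]["img"][235:285,160:240,::-1],(800,500),interpolation=cv2.INTER_CUBIC))
```

```text
t21.73 pos [46.45 28.83  8.05] y [ 0.002  0.001 -1.   ] jawyaw94.99 open54.2 F [-0.6  0.1 -1. ] q [ 0.42  0.01  1.92 -0.    1.21 -1.24]
```

View pics/s17.png

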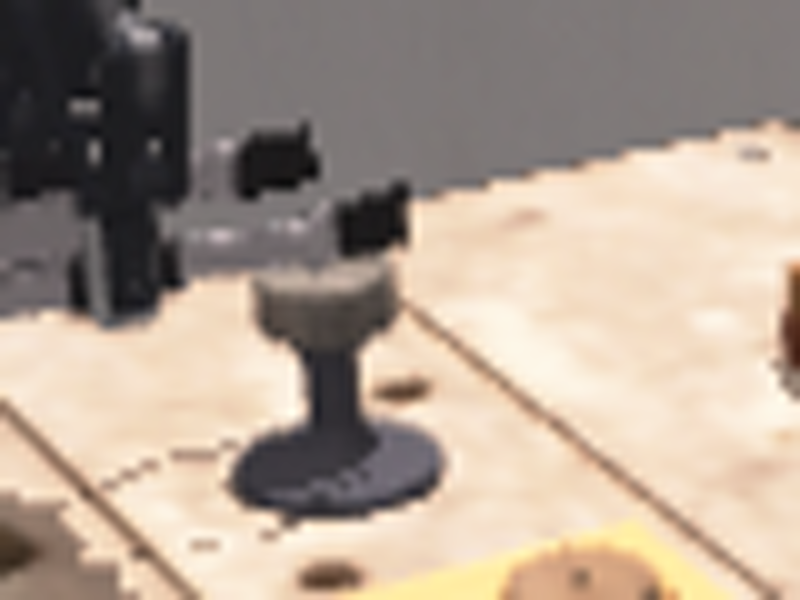

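View pics/t17.png

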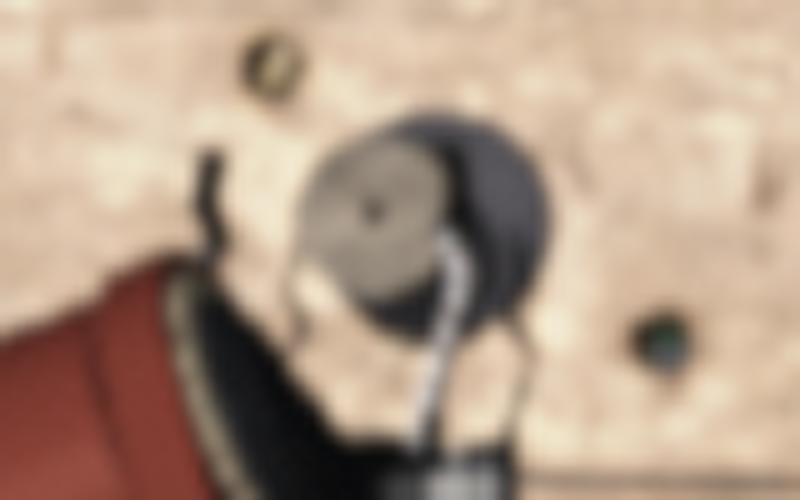

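Run:
```python
from h import *
D=cams();st()
zt=lambda u,v:np.array([160+(u+.5)/10-.5,235+(v+.5)/10-.5])
for z in(.10,.11):
  for p in((210,152),(455,147),(202,195),(463,190)): print(z,onz(D["top"],zt(*p),z)[:2])
print("grey",onz(D["top"],zt(373,208),.075)[:2])
z2=lambda u,v:np.array([235+(u+.5)/10-.5,185+(v+.5)/10-.5])
for p in((316,150),(409,208),(237,175),(337,235)): print("side",onz(D["side"],z2(*p),.101)[:2])
for g in((327,270),): print(onz(D["side"],z2(*g),.075))
```

```text
t21.83 pos [46.45 28.84  8.07] y [ 0.002  0.001 -1.   ] jawyaw95.00 open54.2 F [-0.5 -0.1 -0.9] q [ 0.42  0.01  1.92  0.    1.21 -1.24]
0.1 [0.56045999 0.32809161]
0.1 [0.56361791 0.26012609]
0.1 [0.54844299 0.32978705]
0.1 [0.55171064 0.25741922]
0.11 [0.55996219 0.325055  ]
0.11 [0.56309523 0.25762481]
0.11 [0.54803984 0.32673709]
0.11 [0.55128175 0.25493926]
grey [0.54701992 0.28887781]
side [0.55563647 0.31768395]
side [0.56000302 0.25397652]
side [0.52511509 0.31060782]
side [0.53159522 0.24521172]
[0.54116577 0.2803254  0.075     ]
```

>>> {"method": "play_rows", "body": {"moves": [{"x": 0,"y": -0.2,"z": 0,"turn": 0,"jaw": 5.4},{"x": 0,"y": 0,"z": -0.4,"turn": 0,"jaw": 5.4},{"x": 0,"y": 0,"z": -0.4,"turn": 0,"jaw": 5.4},{"x": 0,"y": 0,"z": -0.4,"turn": 0,"jaw": 5.4},{"x": 0,"y": 0,"z": 0,"turn": 0,"jaw": 5.4}]}}

```text
t: 22.25
tool_pos: [0.4628, 0.2857, 0.066]
tool_rot: [-1.571, -0.067, 0.07]
contact_force: [-0.6, 0.1, -1.2]
opening: 0.0545
```

Run:
```python
from h import *
D=cams();st()
cv2.imwrite("pics/s18.png",cv2.resize(D["side"]["img"][185:245,235:315,::-1],(800,600),interpolation=cv2.INTER_CUBIC))
cv2.imwrite("pics/t18.png",cv2.resize(D["top"]["img"][235:285,160:240,::-1],(800,500),interpolation=cv2.INTER_CUBIC))
```

```text
t22.35 pos [46.34 28.6   6.69] y [-0.001 -0.    -1.   ] jawyaw95.00 open54.2 F [ 1.1 -0.  -0.5] q [ 0.42  0.02  1.93  0.    1.19 -1.24]
```

View pics/s18.png

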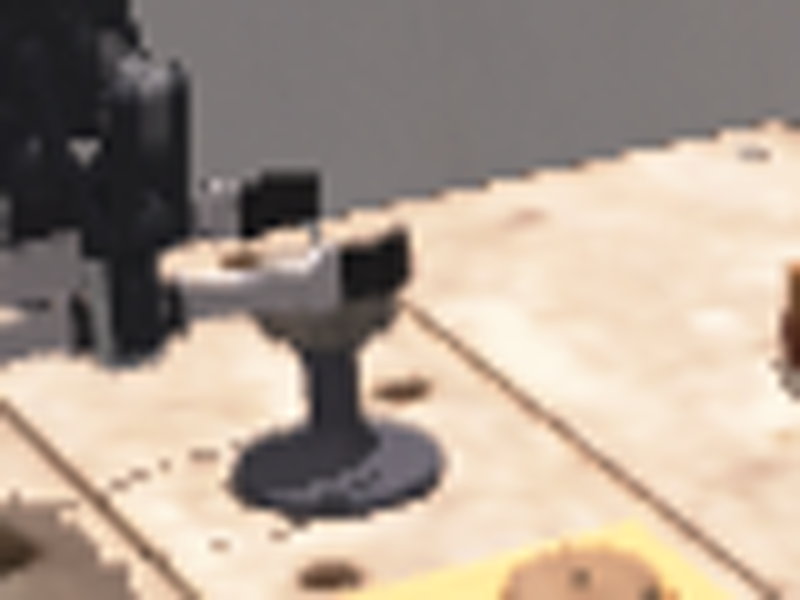

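View pics/t18.png

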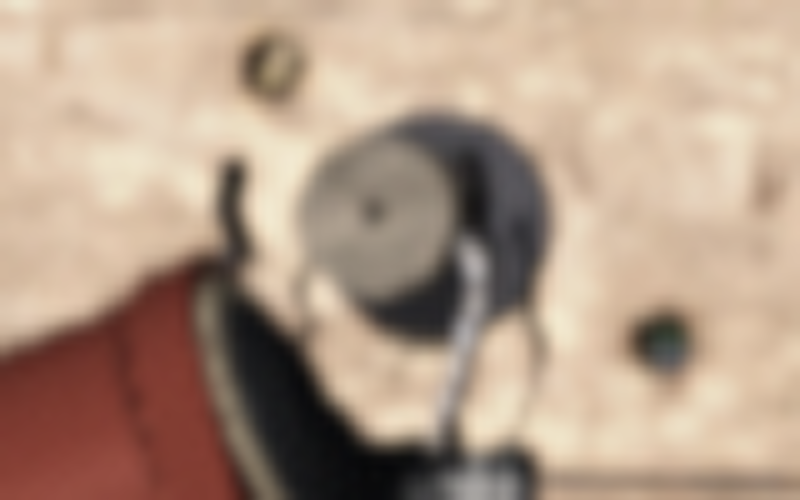

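>>> {"method": "play_rows", "body": {"moves": [{"x": 0,"y": 0,"z": -0.4,"turn": 0,"jaw": 5.4},{"x": 0,"y": 0,"z": -0.4,"turn": 0,"jaw": 5.4},{"x": 0,"y": 0,"z": -0.4,"turn": 0,"jaw": 5.4},{"x": 0,"y": 0,"z": 0,"turn": 0,"jaw": 5.4}]}}

```text
t: 22.68
tool_pos: [0.463, 0.2858, 0.0542]
tool_rot: [-1.57, -0.067, 0.07]
contact_force: [-0.2, -0.6, -1.4]
opening: 0.054
```

>>> {"method": "play_rows", "body": {"moves": [{"x": 0,"y": 0,"z": -0.4,"turn": 0,"jaw": 5.4},{"x": 0,"y": 0,"z": -0.4,"turn": 0,"jaw": 5.4},{"x": 0,"y": 0,"z": 0,"turn": 0,"jaw": 5.4},{"x": 0,"y": 0,"z": 0,"turn": 0,"jaw": 5.4}]}}

```text
t: 23.02
tool_pos: [0.4634, 0.286, 0.047]
tool_rot: [-1.57, -0.068, 0.069]
contact_force: [-0.5, 0.2, -0.4]
opening: 0.0545
```

Run:
```python
from h import *
D=cams();st()
cv2.imwrite("pics/s19.png",cv2.resize(D["side"]["img"][185:245,235:315,::-1],(800,600),interpolation=cv2.INTER_CUBIC))
cv2.imwrite("pics/t19.png",cv2.resize(D["top"]["img"][235:285,160:240,::-1],(800,500),interpolation=cv2.INTER_CUBIC))
```

```text
t23.12 pos [46.38 28.61  4.75] y [ 0.  0. -1.] jawyaw95.00 open54.1 F [-0.4  0.5 -1.7] q [ 0.42  0.05  1.94  0.    1.15 -1.24]
```

View pics/s19.png

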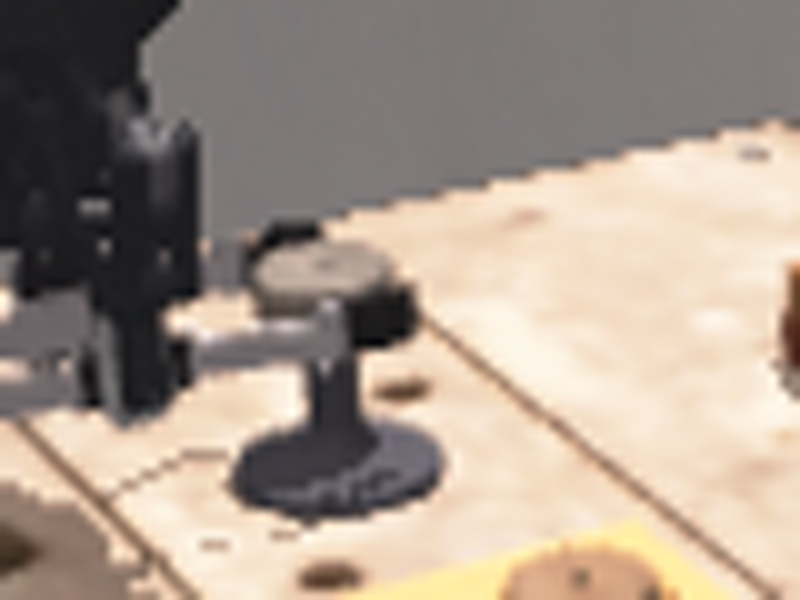

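View pics/t19.png

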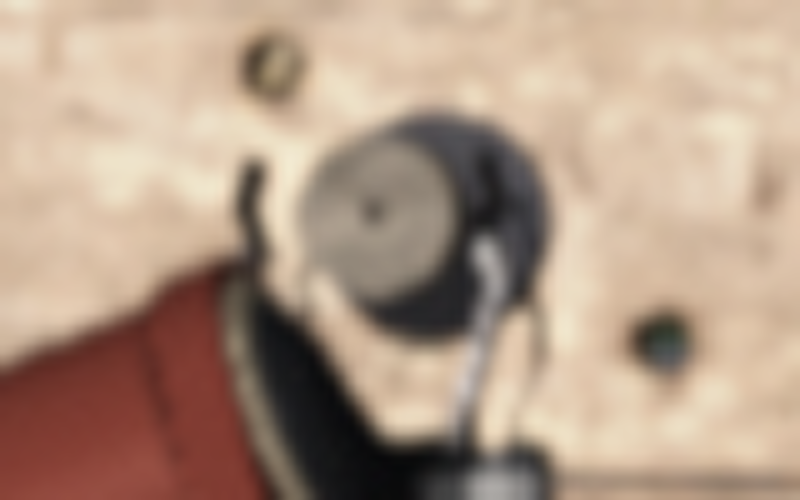

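>>> {"method": "play_rows", "body": {"moves": [{"x": 0,"y": 0,"z": 0,"turn": 0,"jaw": 5.1},{"x": 0,"y": 0,"z": 0,"turn": 0,"jaw": 4.8},{"x": 0,"y": 0,"z": 0,"turn": 0,"jaw": 4.5},{"x": 0,"y": 0,"z": 0,"turn": 0,"jaw": 4.2},{"x": 0,"y": 0,"z": 0,"turn": 0,"jaw": 3.8},{"x": 0,"y": 0,"z": 0,"turn": 0,"jaw": 3.2},{"x": 0,"y": 0,"z": 0,"turn": 0,"jaw": 3.0},{"x": 0,"y": 0,"z": 0,"turn": 0,"jaw": 3.0}], "squeeze": 65}}

```text
t: 23.78
tool_pos: [0.4639, 0.2861, 0.0477]
tool_rot: [-1.57, -0.069, 0.068]
contact_force: [-0.3, -0.6, 2.3]
opening: 0.0416
```

Run:
```python
from h import *
D=cams();st()
cv2.imwrite("pics/s20.png",cv2.resize(D["side"]["img"][185:245,235:315,::-1],(800,600),interpolation=cv2.INTER_CUBIC))
cv2.imwrite("pics/t20.png",cv2.resize(D["top"]["img"][235:285,160:240,::-1],(800,500),interpolation=cv2.INTER_CUBIC))
```

```text
t23.88 pos [46.39 28.61  4.77] y [ 0.  0. -1.] jawyaw94.99 open42.2 F [-1.  -1.1  1.2] q [ 0.42  0.05  1.94 -0.    1.15 -1.24]
```

View pics/s20.png

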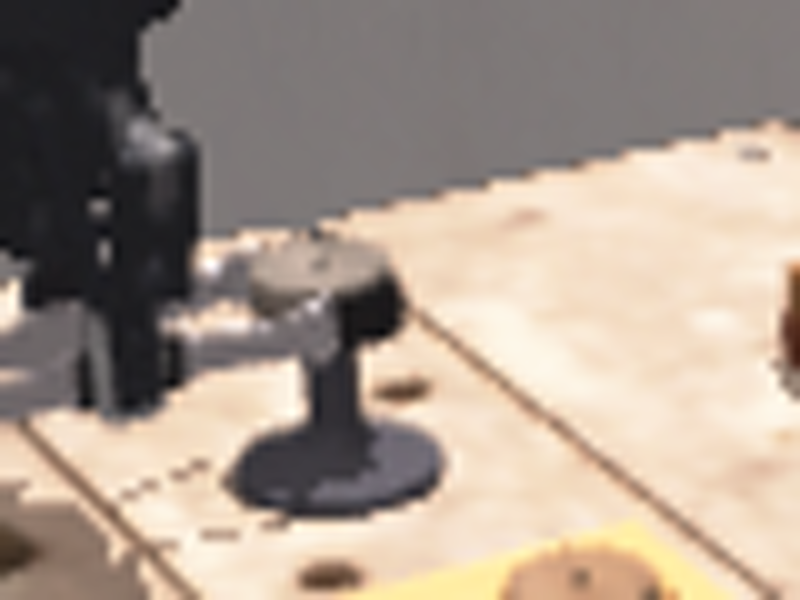

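View pics/t20.png

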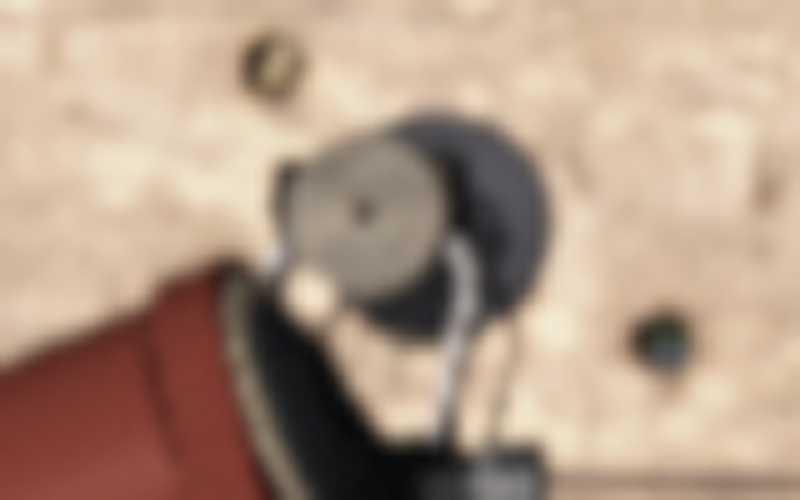

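>>> {"method": "play_rows", "body": {"moves": [{"x": 0,"y": 0,"z": 0,"turn": 0,"jaw": 3.0},{"x": 0,"y": 0,"z": 0,"turn": 0,"jaw": 3.0},{"x": 0,"y": 0,"z": 0.3,"turn": 0,"jaw": 3.0},{"x": 0,"y": 0,"z": 0.5,"turn": 0,"jaw": 3.0},{"x": 0,"y": 0,"z": 0.8,"turn": 0,"jaw": 3.0},{"x": 0,"y": 0,"z": 0.8,"turn": 0,"jaw": 3.0},{"x": 0,"y": 0,"z": 0.8,"turn": 0,"jaw": 3.0},{"x": 0,"y": 0,"z": 0.8,"turn": 0,"jaw": 3.0}], "squeeze": 70}}

```text
t: 24.55
tool_pos: [0.464, 0.2862, 0.0887]
tool_rot: [-1.569, -0.069, 0.068]
contact_force: [0.8, 0.8, -1.1]
opening: 0.0416
```

Run:
```python
from h import *
D=cams();st()
cv2.imwrite("pics/s21.png",cv2.resize(D["side"]["img"][185:245,235:315,::-1],(800,600),interpolation=cv2.INTER_CUBIC))
```

```text
t24.65 pos [46.52 28.68  8.99] y [ 0.004  0.002 -1.   ] jawyaw95.00 open42.2 F [ 0.2 -0.  -0.8] q [ 0.42 -0.01  1.92  0.    1.22 -1.24]
```

View pics/s21.png

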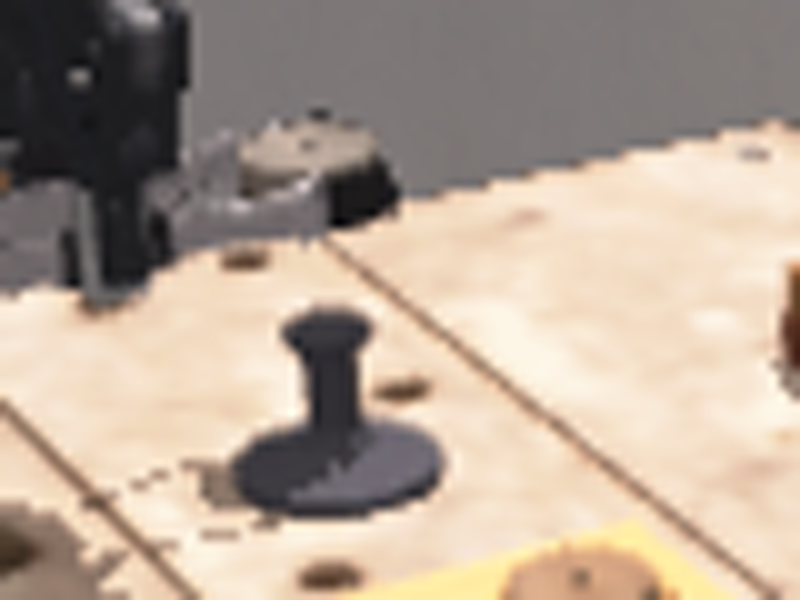

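Plug lifted clear. 4 cm so far; now 6 cm more.

>>> {"method": "play_rows", "body": {"moves": [{"x": 0,"y": 0,"z": 0.8,"turn": 0,"jaw": 3.0},{"x": 0,"y": 0,"z": 1,"turn": 0,"jaw": 3.0},{"x": 0,"y": 0,"z": 1,"turn": 0,"jaw": 3.0},{"x": 0,"y": 0,"z": 1,"turn": 0,"jaw": 3.0},{"x": 0,"y": 0,"z": 1,"turn": 0,"jaw": 3.0},{"x": 0,"y": 0,"z": 0.7,"turn": 0,"jaw": 3.0},{"x": 0,"y": 0,"z": 0.3,"turn": 0,"jaw": 3.0},{"x": 0,"y": 0,"z": 0,"turn": 0,"jaw": 3.0}]}}

```text
t: 25.32
tool_pos: [0.4644, 0.2864, 0.1468]
tool_rot: [-1.569, -0.07, 0.067]
contact_force: [-0.3, -0.6, -2.0]
opening: 0.042
```

>>> {"method": "play_rows", "body": {"moves": [{"x": 0,"y": 0,"z": 0,"turn": 0,"jaw": 3.0},{"x": 0,"y": 0,"z": 0,"turn": 0,"jaw": 3.0},{"x": 0,"y": 0,"z": 0,"turn": 0,"jaw": 3.0},{"x": 0,"y": 0,"z": 0,"turn": 0,"jaw": 3.0}]}}

```text
t: 25.65
tool_pos: [0.4634, 0.2859, 0.1447]
tool_rot: [-1.57, -0.068, 0.069]
contact_force: [0.8, -1.4, -1.7]
opening: 0.0419
```

Run:
```python
from h import *
D=cams();st()
cv2.imwrite("pics/s22.png",cv2.resize(D["side"]["img"][150:270,215:375,::-1],(800,600),interpolation=cv2.INTER_CUBIC))
cv2.imwrite("pics/t22.png",D["top"]["img"][:,:,::-1])
```

```text
t25.75 pos [46.35 28.6  14.5 ] y [-0.001 -0.    -1.   ] jawyaw95.00 open41.4 F [-0.6  0.3 -1.6] q [ 0.42 -0.07  1.88 -0.    1.33 -1.24]
```

View pics/s22.png

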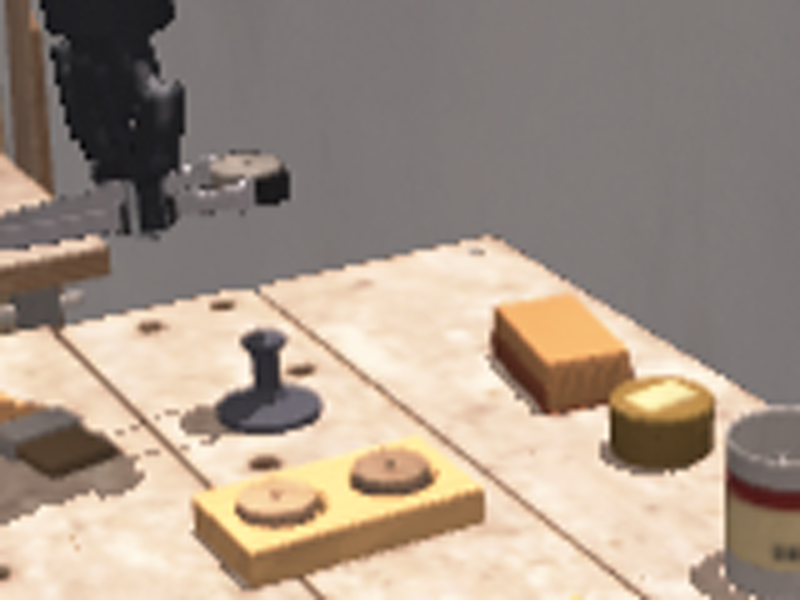

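View pics/t22.png

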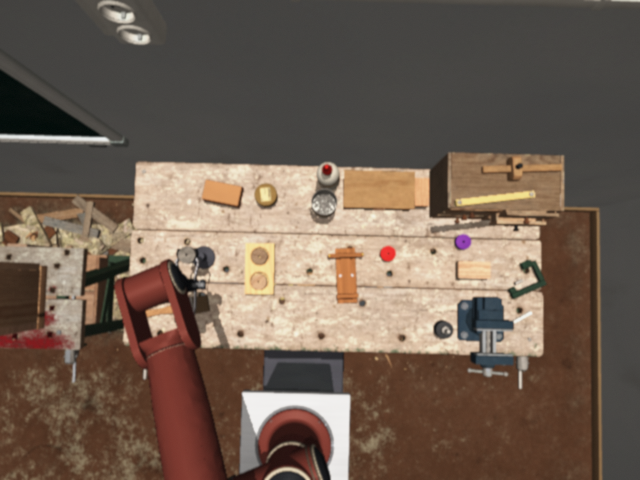

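```bash
python3 -c "
from station import finish_job
print(finish_job())"
```

```text
the job is handed in; nothing more can be done
None
```

I put both bare plugs in the block's pockets, brown in the far one and then pale in the near one. I then took the tongs from their rest, closed their jaws round the wet grey plug and lifted it off the stand. The job was handed in at about 26 s of the 67 s allowed, with the tongs still being squeezed.

**Last checks:**
- **Bare plugs:** in both camera views they sit flat in their pockets.
- **Grey plug:** it is held in the jaws about 9.7 cm above the stand. The opening was steady at about 42 mm with a 70 N squeeze. The gripper's fingers were on the tongs' pads only and never came near the plug.
- **Bystanders:** by eye, the wax tin and the sanding block stand where they did in the first picture. The brush is partly hidden by the arm in the last top view, but its bristle end looks unmoved in the side view.

**What did not go cleanly:**
- **Brown plug:** it first touched the pocket's rim with about 12 N and went in after a shift of about 3 mm.
- **Camera agreement:** the two cameras disagreed by up to about 10 mm on the grey plug and the tongs. I averaged their readings and looked again while lowering the jaws.
- **Grey plug:** it slid about 3 mm on the stand as the jaws closed.

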